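# Release a batch of sample pots through the plunger gate

### The job

Throw all the white foam offcuts, on the bench and in the collecting tray, into the red waste bin, and set the sample pots one at a time on the rocker so that each tips it and slides into the chute, never reaching into the chute with a pot, until every pot waits behind the closed gate. Once all the foam is in the bin and all the pots are waiting, press the black plunger down to its stop until the whole batch has slid into the collecting tray, then let it come back up. Leave everything else on the bench where it stands, and put no pot in the bin.

Things in the scene. Friction and masses are not known exactly. Their poses are not given: they have to be found in the camera images.
- station: Fixed metal station, 530 mm long; origin on the bench below the gate, z up. Pots run down it to its -y. From +y: rocker (y 0.18 to 0.315); polished chute falling at 26 deg (y 0.177, floor 128 mm high, to y 0.006, floor 45 mm high; 72 mm wide inside, walls 38 mm, room for 3 pots in a row); gate (y -0.002); collecting tray (y -0.01 to -0.21). The plunger stands at x -0.105, y -0.002.
- tray_mid (a point): centre of the collecting tray's slippery grey floor, 25 mm above the bench, axes as the station's (level, while the floor falls 6 deg towards -y, 35 to 15 mm above the bench). The tray is 130 mm wide inside (x), 200 mm long (y); its long walls are 4 mm thick and rise 22 mm above its floor, its -y end wall 62 mm; at +y it is open to the gate and chute.
- gate_mid (a point): middle of the chute floor at its low end, 45 mm above the bench, just uphill of the gate, axes as the station's. The gate is a plate standing 30 mm above the chute floor that holds the pots back; it is one piece with the plunger and sinks below the floor when the plunger is at its stop.
- plunger (a joint): travel of the spring plunger with its gate, m: 0 = up (gate closed), 0.038 = down at its stop (gate open). It takes about 5 N to start and 12 N at the stop, and springs back up when let go. Pots need about 1 s of open gate to slide out.
- plunger_head (a point): centre of the top face of the black plunger head, a disc 44 mm in diameter and 14 mm thick, 160 mm above the bench when up; it moves straight down when pressed.
- rocker (a joint): tilt of the rocker, rad: 0 = level (a counterweight returns it when empty), 0.454 = tipped fully towards the chute, in line with it. The weight of one pot on its pad tips it; the pot then slides into the chute and down to the gate or to the pot before it.
- rocker_pad (a point): the spot on the rocker's floor to set a pot on, 171 mm above the bench when level, 45 mm to the chute side of the pivot; axes as the station's when level. The floor is 74 mm wide inside (x) between 10 mm high rails, open to the chute (-y), with a 20 mm high stop wall 91 mm from the pad at +y. Pots slide off in -y, so fingers that close along x let them go freely.
- bin: red open-topped waste bin, fixed, 160 mm (x) by 180 mm (y), 120 mm high, walls 4 mm; origin at the centre of its underside.
- pot1: closed sample pot, a plain upright cylinder 56 mm in diameter and 46 mm high (wide white screw lid, clear lower half), 110 to 180 g, standing on the bench; origin at the centre of its underside, z up. May be absent (None).
- pot2: closed sample pot, a plain upright cylinder 56 mm in diameter and 46 mm high (wide white screw lid, clear lower half), 110 to 180 g, standing on the bench; origin at the centre of its underside, z up. May be absent (None).
- pot3: closed sample pot, a plain upright cylinder 56 mm in diameter and 46 mm high (wide white screw lid, clear lower half), 110 to 180 g, standing on the bench; origin at the centre of its underside, z up. May be absent (None).
- foam1: white packing-foam offcut, 15 g, 66 mm long (x), 40 mm wide (y), 50 mm high: a 66 x 40 x 32 mm block with a 42 mm long, 18 mm high step of the full width on top, set 12 mm off centre along x, one way or the other. Lies on the bench or on the floor of the collecting tray; origin at the centre of its underside. May be absent (None).
- foam2: white packing-foam offcut, 15 g, 66 mm long (x), 40 mm wide (y), 50 mm high: a 66 x 40 x 32 mm block with a 42 mm long, 18 mm high step of the full width on top, set 12 mm off centre along x, one way or the other. Lies on the bench or on the floor of the collecting tray; origin at the centre of its underside. May be absent (None).
- foam3: white packing-foam offcut, 15 g, 66 mm long (x), 40 mm wide (y), 50 mm high: a 66 x 40 x 32 mm block with a 42 mm long, 18 mm high step of the full width on top, set 12 mm off centre along x, one way or the other. Lies on the bench or on the floor of the collecting tray; origin at the centre of its underside. May be absent (None).
- foam4: white packing-foam offcut, 15 g, 66 mm long (x), 40 mm wide (y), 50 mm high: a 66 x 40 x 32 mm block with a 42 mm long, 18 mm high step of the full width on top, set 12 mm off centre along x, one way or the other. Lies on the bench or on the floor of the collecting tray; origin at the centre of its underside. May be absent (None).
- foam5: white packing-foam offcut, 15 g, 66 mm long (x), 40 mm wide (y), 50 mm high: a 66 x 40 x 32 mm block with a 42 mm long, 18 mm high step of the full width on top, set 12 mm off centre along x, one way or the other. Lies on the bench or on the floor of the collecting tray; origin at the centre of its underside. May be absent (None).
- amber_bottle: bystander: brown glass bottle, 68 mm diameter, 150 mm high; leave alone. Origin at the centre of its underside.
- wash_bottle: bystander: white bottle with blue cap, 68 mm diameter, 170 mm high; leave alone. Origin as above.
- tape_roll: bystander: roll of tape lying flat, 90 mm diameter, 20 mm high; leave alone. Origin as above.
- beaker: bystander: glass beaker, 72 mm diameter, 85 mm high; leave alone. Origin as above.
- tip_box: bystander: closed blue pipette-tip box, 85 x 120 x 50 mm; leave alone. Origin as above.
- sample_box: bystander: carton with lid, 100 x 100 x 55 mm; leave alone. Origin as above.
Things that resemble listed ones, but are neither listed nor needed, are in the scene too. What is shaped like the pot2 but orange or purple is not meant.

How it is judged (in metres and radians):
On the way, in this order (a step that is already met when the one before it is completed fails the run):
1. all foam offcuts are in the bin and all pots stand still in the chute behind the gate, the plunger up (x of foam1 in the frame of bin between -0.08 and 0.08 m and y of foam1 in the frame of bin between -0.09 and 0.09 m and z of foam1 in the frame of bin between 0 and 0.12 m and x of foam2 in the frame of bin between -0.08 and 0.08 m and y of foam2 in the frame of bin between -0.09 and 0.09 m and z of foam2 in the frame of bin between 0 and 0.12 m and x of foam3 in the frame of bin between -0.08 and 0.08 m and y of foam3 in the frame of bin between -0.09 and 0.09 m and z of foam3 in the frame of bin between 0 and 0.12 m and x of foam4 in the frame of bin between -0.08 and 0.08 m and y of foam4 in the frame of bin between -0.09 and 0.09 m and z of foam4 in the frame of bin between 0 and 0.12 m and x of foam5 in the frame of bin between -0.08 and 0.08 m and y of foam5 in the frame of bin between -0.09 and 0.09 m and z of foam5 in the frame of bin between 0 and 0.12 m and x of pot1 in the frame of station between -0.045 and 0.045 m and y of pot1 in the frame of station between 0 and 0.18 m and z of pot1 in the frame of station between 0.04 and 0.2 m and linear speed of each of pot1, pot2, pot3 below 0.05 m/s and x of pot2 in the frame of station between -0.045 and 0.045 m and y of pot2 in the frame of station between 0 and 0.18 m and z of pot2 in the frame of station between 0.04 and 0.2 m and x of pot3 in the frame of station between -0.045 and 0.045 m and y of pot3 in the frame of station between 0 and 0.18 m and z of pot3 in the frame of station between 0.04 and 0.2 m and value of joint plunger below 0.008 m), for 0.2 s.
2. the plunger is pressed down to its stop (value of joint plunger above 0.035 m), for 0.1 s.
At the end, for the whole second after the job is handed in: Every foam offcut present has its origin inside the bin (below its rim); every pot present lies at rest inside the collecting tray (either way up); the plunger is back up (within 6 mm) (x of foam1 in the frame of bin between -0.08 and 0.08 m and y of foam1 in the frame of bin between -0.09 and 0.09 m and z of foam1 in the frame of bin between 0 and 0.12 m and x of foam2 in the frame of bin between -0.08 and 0.08 m and y of foam2 in the frame of bin between -0.09 and 0.09 m and z of foam2 in the frame of bin between 0 and 0.12 m and x of foam3 in the frame of bin between -0.08 and 0.08 m and y of foam3 in the frame of bin between -0.09 and 0.09 m and z of foam3 in the frame of bin between 0 and 0.12 m and x of foam4 in the frame of bin between -0.08 and 0.08 m and y of foam4 in the frame of bin between -0.09 and 0.09 m and z of foam4 in the frame of bin between 0 and 0.12 m and x of foam5 in the frame of bin between -0.08 and 0.08 m and y of foam5 in the frame of bin between -0.09 and 0.09 m and z of foam5 in the frame of bin between 0 and 0.12 m and x of pot1 in the frame of tray_mid between -0.07 and 0.07 m and y of pot1 in the frame of tray_mid between -0.105 and 0.102 m and z of pot1 in the frame of tray_mid between -0.03 and 0.09 m and linear speed of each of pot1, pot2, pot3 below 0.05 m/s and x of pot2 in the frame of tray_mid between -0.07 and 0.07 m and y of pot2 in the frame of tray_mid between -0.105 and 0.102 m and z of pot2 in the frame of tray_mid between -0.03 and 0.09 m and x of pot3 in the frame of tray_mid between -0.07 and 0.07 m and y of pot3 in the frame of tray_mid between -0.105 and 0.102 m and z of pot3 in the frame of tray_mid between -0.03 and 0.09 m and value of joint plunger below 0.006 m); the robot touches nothing.
It fails at once if a bystander (bottle, wash bottle, tape roll, beaker, tip box, carton) is moved by more than 30 mm (distance of any of amber_bottle, wash_bottle, tape_roll, beaker, tip_box, sample_box from where it was at the start of the episode above 0.03 m).
It fails at once if a pot is held by the fingers down inside the chute instead of being sent in by the rocker ((x of pot1 in the frame of station between -0.045 and 0.045 m and y of pot1 in the frame of station between 0 and 0.13 m and z of pot1 in the frame of station between 0.02 and 0.17 m and contact force between the fingers and pot1 above 0.5 N) or (x of pot2 in the frame of station between -0.045 and 0.045 m and y of pot2 in the frame of station between 0 and 0.13 m and z of pot2 in the frame of station between 0.02 and 0.17 m and contact force between the fingers and pot2 above 0.5 N) or (x of pot3 in the frame of station between -0.045 and 0.045 m and y of pot3 in the frame of station between 0 and 0.13 m and z of pot3 in the frame of station between 0.02 and 0.17 m and contact force between the fingers and pot3 above 0.5 N)).
It fails at once if a pot is thrown into the waste bin ((x of pot1 in the frame of bin between -0.076 and 0.076 m and y of pot1 in the frame of bin between -0.086 and 0.086 m and z of pot1 in the frame of bin between 0 and 0.07 m) or (x of pot2 in the frame of bin between -0.076 and 0.076 m and y of pot2 in the frame of bin between -0.086 and 0.086 m and z of pot2 in the frame of bin between 0 and 0.07 m) or (x of pot3 in the frame of bin between -0.076 and 0.076 m and y of pot3 in the frame of bin between -0.086 and 0.086 m and z of pot3 in the frame of bin between 0 and 0.07 m)).
Of pot1, pot2, pot3 only 2 to 3 are there at a start; the rules pass over those that are not, and their reading is None.
Of foam1, foam2, foam3, foam4, foam5 only 3 to 5 are there at a start; the rules pass over those that are not, and their reading is None.
At some moment in a run one of foam1, foam2, foam3, foam4, foam5 may be knocked a few centimetres aside while the robot is not near it.
It also fails if it takes over 210 s, if anything falls off the work surface, if the arm or the gripper's body presses on something with over 40 N, if the wrist force passes 120 N, or if a joint passes its speed limit or range.

### The arm

A 6-joint arm with a two-finger parallel gripper is mounted at the origin on the work surface. World frame = base frame: x ahead of the robot, y to its left, z up, the work surface at z = 0. Lengths are in m, angles in degrees, forces in N, time in s.
With the tool pointing down it reaches from about 0.35 to 0.725 m from the base axis. Payload 6 kg.
Tool frame: the origin (TCP) lies on the centre line of the jaws, within the pads' length; the fingertips stand 17 mm ahead of it and the grasp point (between the pads) lies 2 mm behind it; z points along the fingers, y is the line along which they close (so a half turn about z gives the same grasp; the last joint's range is limited). The gripper opens to 85 mm and grips with 20 to 120 N. Pads are 22 mm wide; open, the fingers measure 114 mm over their backs; the gripper's body (76 mm by 85 mm) begins 54 mm behind the grasp point. The pads swing forward as they close: fully open they stand 13 mm farther back than shut.
Start: joints at [-57.771, 2.303, 4.859, 0, -92.561, -19.12], TCP at [0.136, -0.584, 0.248] pointing down, gripper open.
Joint ranges: [-146.85, 146.85], [-73.84, 115.35], [-62.03, 85.46], [-188.31, 113.3], [-161.28, -10.13], [-171.36, 171.36]. Speed limits (degrees/s): [147.25, 147.25, 172.46, 180, 180, 180].

### API

Orientations are given as [roll, pitch, yaw] about the fixed x, y, z axes, in that order (R = Rz(yaw) Ry(pitch) Rx(roll)).
In Python, from workcell import observe, capture, calibration, hand_in gives the robot as it stands.
- The arm moves only by the tool servo_tool, never from a script. Its argument "series" is a list of rows, each an object with "fingers": the opening in per cent of the stroke, from 0 (shut) to 100 (fully open); "delta_pos": the shift along the tool's x, y, z in m, a list of three; "delta_rot": the turn, a rotation vector about the tool's x, y, z in rad, a list of three. In form: [{"fingers": fingers, "delta_pos": [dx, dy, dz], "delta_rot": [wx, wy, wz]}, ...]. A call has 1 to 20 rows; each row shifts and turns the commanded pose from where the row before left it, along the tool's axes as they then stand; what a row does not reach is not made up. A row lasts 1/10 s, in which the tool goes at most 50 mm and 8.59 degrees, less where a joint would pass 70% of its speed; a pose out of reach is approached as far as the arm can. A call with a gripper value outside its range is refused whole. The fingers move at their own pace and stop on an object; "newtons" is the grip in N (left out, the last holds). Time passes only in rows, so rows that do not move let the fingers close. It gives the time, the measured TCP pose, the force, the opening and the grip force at its end, in the units of the state.
- observe(): the state, without advancing time (a new reading comes with each control period).
- capture(name): name is "scene" or "side" or "wrist"; returns the picture (480x640x3 uint8, red, green, blue); there is no depth.
- calibration(name): a dict with "K" (3x3 intrinsics, pixels), "position" and "orientation" of the camera in the world. Camera axes: x right, y down, z forward; pixel columns grow to the right and rows downward; lengths in m; the calibration is good to about 2 mm. A picture is of the moment at which its call begins: read the wrist's pose just before it. calibration takes no time and is no camera call; for the wrist camera it gives the pose at the moment of the call.
- hand_in(): hands the job in; it is judged then, once.
The state is a dict: "t": time; "joint_positions": joint angles; "qd": joint speeds; "tau": joint torques, N m; "position": TCP position; "orientation": TCP orientation; "wrist_force": force on the tool from outside, world axes, zero at the start; "moment": the same for the moment, N m; "width": opening from 0.0 (shut) to 1.0 (fully open); "grasp_force": force on a finger pad.
Only numpy, scipy, OpenCV 4.12 (cv2) and the standard library are available. Lean on these libraries where they do the work, as an engineer would, in place of code of your own. Each camera call takes 0.05 s, during which the arm holds its last target. There are 200 camera calls.

## Working session

There is one attempt and no reset: what is moved stays moved. The work goes in short steps, Python scripts to look and compute and a tool call to move; the robot and the scene stay as the last step left them, time stands still between calls to the robot, and variables do not carry over. Pictures are saved under pics/ and viewed, at most 14 in all, crops included, and the job is handed in when it is done.

Besides the shell and the picture viewer there is one more tool, called after "Request:" as name(argument=value, ...), one argument or row to a line, values as JSON. servo_tool: Moves the arm, as the interface text tells. Its arguments: {"type":"object","properties":{"series":{"type":"array","items":{"type":"object","properties":{"fingers":{"type":"number"},"delta_pos":{"type":"array","items":{"type":"number"}},"delta_rot":{"type":"array","items":{"type":"number"}}}}},"newtons":{"type":"number"}},"required":["series"]}

```bash
mkdir -p pics; cat > h.py <<'E'
import numpy as np, cv2
from scipy.spatial.transform import Rotation as R
from workcell import observe, capture, calibration, hand_in
def save(cam,name):
    c=calibration(cam); im=capture(cam); cv2.imwrite('pics/'+name,im[:,:,::-1]); np.save('pics/'+name+'.npy',np.array([c['K'],],float)); return im,c
def rot(c):
    o=np.array(c['orientation'],float)
    return o if o.shape==(3,3) else R.from_euler('xyz',o,degrees=True).as_matrix()
def px(c,u,v,z):
    d=rot(c)@np.linalg.inv(np.array(c['K']))@np.array([u,v,1.]); p=np.array(c['position']); return p+d*(z-p[2])/d[2]
def proj(c,P):
    q=np.array(c['K'])@(rot(c).T@(np.array(P)-np.array(c['position']))); return q[:2]/q[2]
E
python3 - <<'E'
from h import *
print(observe())
for n in('scene','side','wrist'):
    im,c=save(n,n+'1.png'); print(n,c)
E
```

```text
{'t': 0.0, 'joint_positions': array([-5.77728887e+01,  2.33856984e+00,  4.80310405e+00, -2.62241139e-02,
       -9.25616029e+01, -1.91207851e+01]), 'qd': array([-0.04623485,  0.06575428, -0.0792436 ,  0.07836563,  0.01900442,
       -0.04802866]), 'tau': array([ 8.87505594e-04, -3.68202567e+01,  3.47418094e+01,  6.93227291e+00,
       -5.42496637e-03,  4.97283665e-06]), 'position': array([ 0.13608287, -0.58406321,  0.24728833]), 'orientation': array([ 1.79899705e+02, -7.04135351e-03, -1.66892518e+02]), 'wrist_force': array([-0.78805803, -0.15661543, -0.2590404 ]), 'moment': array([ 0.04167945, -0.00573878,  0.01263985]), 'grasp_force': 0.0, 'width': 1.0026814697372477}
scene {'K': array([[540.44667315,   0.        , 318.08733069],
       [  0.        , 540.44667315, 236.78638211],
       [  0.        ,   0.        ,   1.        ]]), 'position': array([1.23846189, 0.32729587, 1.01149965]), 'orientation': array([-138.80472279,    0.56952237,  115.93905501])}
side {'K': array([[594.23643491,   0.        , 313.13713603],
       [  0.        , 594.23643491, 227.38650897],
       [  0.        ,   0.        ,   1.        ]]), 'position': array([-0.04467371,  0.93760199,  0.8599218 ]), 'orientation': array([-123.92483811,   -0.55267708, -148.86346601])}
wrist {'K': array([[331.03231805,   0.        , 318.73710853],
       [  0.        , 331.03231805, 239.2498556 ],
       [  0.        ,   0.        ,   1.        ]]), 'position': array([ 0.06444852, -0.6017043 ,  0.37347447]), 'orientation': array([ 1.63092810e+02, -2.94396079e-02,  1.03110110e+02])}
```

View pics/scene1.png

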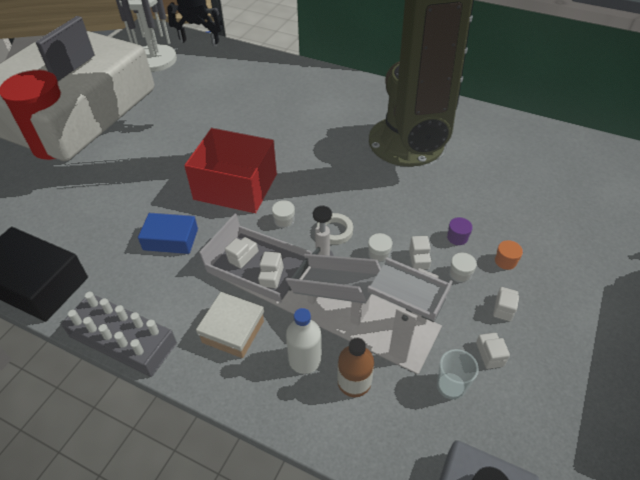

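View pics/side1.png

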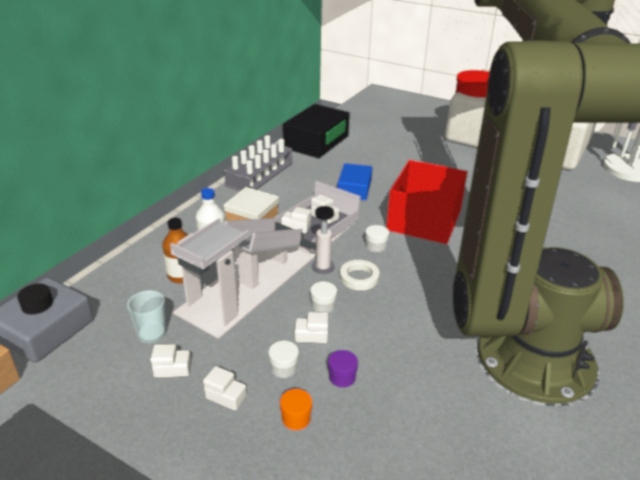

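The scene view shows five foams, at (240,250) and (271,268) in the tray and at (420,250), (507,303) and (492,350) on the bench. It also shows three white pots at (283,213), (380,245) and (462,266), the bin at (232,168), and the plunger head at (322,213). The side view agrees. I'll zoom in for exact pixels.

```bash
python3 - <<'E'
from h import *
im=cv2.imread('pics/scene1.png'); 
cv2.imwrite('pics/c1.png',cv2.resize(im[185:385,190:457],(800,600),interpolation=cv2.INTER_CUBIC))
im=cv2.imread('pics/scene1.png'); 
cv2.imwrite('pics/c2.png',cv2.resize(im[220:380,350:530],(675,600),interpolation=cv2.INTER_CUBIC))
E
```

```text
(no output)
```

View pics/c1.png

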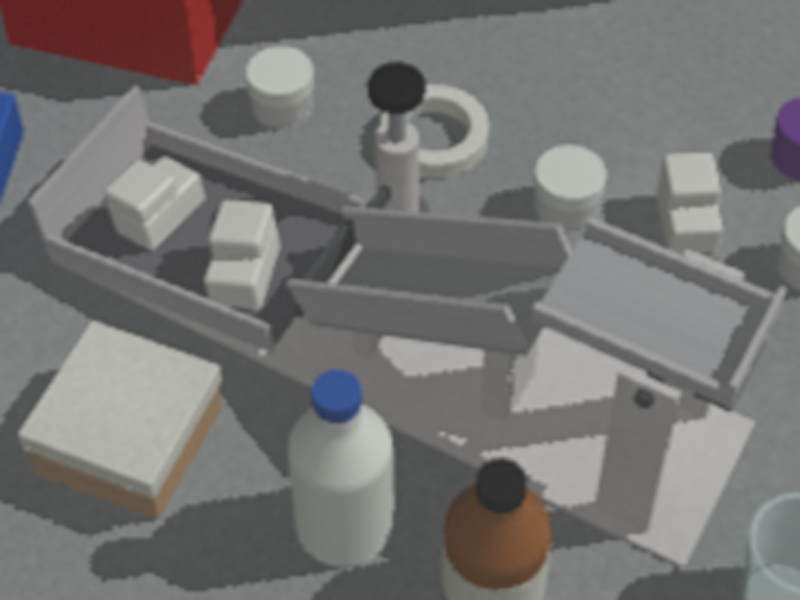

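View pics/c2.png

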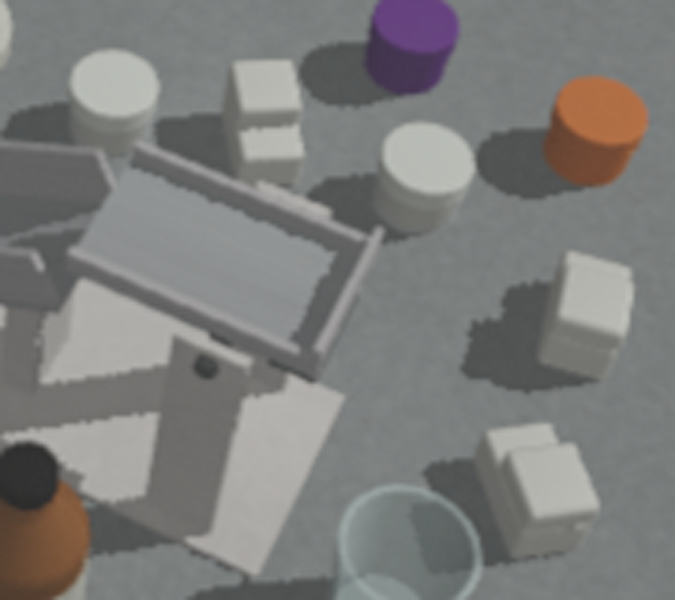

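The crops give the corners and faces: the station walls, the plunger head at crop 1 (396,84), the pot lids and the foam step tops. Next I fit the station pose and the object poses.

```bash
python3 - <<'E'
from h import *
from scipy.optimize import least_squares
c=calibration('scene')
a=lambda u,v:(190+u/2.996,185+v/3.); b=lambda u,v:(350+u/3.75,220+v/3.75)
C=[((-.105,-.002,.16),a(396,84)),((-.067,-.21,.077),a(137,92)),((.067,-.21,.077),a(38,205)),
((-.038,.006,.083),a(348,212)),((.038,.006,.083),a(295,287)),((-.038,.32,.19),a(780,292)),((.038,.32,.19),a(722,390)),((-.038,.177,.165),a(560,228)),((.038,.177,.165),a(510,308))]
def T(p,P):
    s,k=np.sin(p[2]),np.cos(p[2]); return np.array([p[0]+k*P[0]-s*P[1],p[1]+s*P[0]+k*P[1],P[2]])
f=lambda p:np.concatenate([proj(c,T(p,P))-q for P,q in C])
r=least_squares(f,[.55,0,0],loss='soft_l1',f_scale=2); p=r.x
print('station',p[:2],np.degrees(p[2])); print(f(p).reshape(-1,2).round(1))
print('pad',T(p,(0,.225,.171)),'mid',T(p,(0,-.11,.025)))
def loc(q):
    d=np.array(q[:2])-p[:2]; s,k=np.sin(p[2]),np.cos(p[2]); return np.array([k*d[0]+s*d[1],-s*d[0]+k*d[1]])
for n,q in dict(potA=a(280,73),potB=a(570,175),potC=b(428,158)).items():
    w=px(c,*q,.046); print(n,w.round(3),'st',loc(w).round(3))
def quad(n,pts,z,cr):
    w=np.array([px(c,*cr(*q),z)[:2] for q in pts]); m=w.mean(0)
    e=[np.round(w[(i+1)%4]-w[i],3) for i in range(4)]
    print(n,m.round(3),'st',loc(m).round(3),[(round(float(np.hypot(*v)),3),round(float(np.degrees(np.arctan2(v[1],v[0])))) ) for v in e])
# step tops
quad('F1',[(233,62),(294,60),(302,105),(238,112)],.05,b)
quad('F2',[(565,253),(633,268),(625,332),(555,310)],.05,b)
quad('F3',[(510,463),(565,440),(598,498),(540,520)],.05,b)
quad('F4',[(145,192),(178,158),(203,178),(160,215)],.07,a) # maybe step
quad('F5',[(216,207),(272,203),(275,250),(212,250)],.08,a)
for n,q in dict(b1=(188,168),b2=(207,131),b3=(275,142),b4=(247,184)).items(): print(n,px(c,*q,.12).round(3))
for n,q in dict(tape=a(437,128),).items(): print(n,px(c,*q,.02).round(3))
print('amber',px(c,357,347,.15),'wash',px(c,302,317,.17),'beaker',px(c,459,366,.085))
E
```

```text
station [ 0.61021853 -0.0439693 ] -4.219226582123352
[[-3.9 -1.6]
 [-0.4 -1.3]
 [-2.4 -1.4]
 [ 0.4  0.1]
 [-0.2 -1. ]
 [-1.4  1.7]
 [ 2.5 -1.1]
 [ 2.1  1.7]
 [ 1.3  2. ]]
pad [0.62677242 0.18042092 0.171     ] mid [ 0.60212551 -0.15367118  0.025     ]
potA [ 0.438 -0.168  0.046] st [-0.163 -0.137]
potB [0.438 0.09  0.046] st [-0.181  0.121]
potC [0.409 0.282 0.046] st [-0.225  0.311]
F1 [0.398 0.176] st [-0.227  0.204] [(0.038, 118), (0.037, 26), (0.04, -57), (0.041, -157)]
F2 [0.466 0.395] st [-0.176  0.427] [(0.038, 99), (0.046, 7), (0.039, -87), (0.042, -175)]
F3 [0.597 0.403] st [-0.046  0.445] [(0.035, 140), (0.036, 42), (0.035, -43), (0.035, -140)]
F4 [ 0.598 -0.174] st [-0.002 -0.131] [(0.04, 173), (0.029, 72), (0.046, -14), (0.026, -122)]
F5 [ 0.617 -0.1  ] st [ 0.011 -0.055] [(0.042, 120), (0.044, 31), (0.046, -64), (0.04, -153)]
b1 [ 0.475 -0.412  0.12 ]
b2 [ 0.332 -0.452  0.12 ]
b3 [ 0.295 -0.266  0.12 ]
b4 [ 0.462 -0.25   0.12 ]
tape [ 0.416 -0.035  0.02 ]
amber [0.77063526 0.16794328 0.15      ] wash [0.76802051 0.05638714 0.17      ] beaker [0.68957679 0.3444779  0.085     ]
```

Request:
servo_tool(
  series=[
    {"fingers": 100, "delta_pos": [-0.0387, 0.0218, 0]},
    {"fingers": 100, "delta_pos": [-0.0387, 0.0218, 0]},
    {"fingers": 100, "delta_pos": [-0.0387, 0.0218, 0]},
    {"fingers": 100, "delta_pos": [-0.0387, 0.0218, 0]},
    {"fingers": 100, "delta_pos": [-0.0387, 0.0218, 0]},
    {"fingers": 100, "delta_pos": [-0.0387, 0.0218, 0]},
    {"fingers": 100, "delta_pos": [-0.0387, 0.0218, 0]},
    {"fingers": 100, "delta_pos": [-0.0387, 0.0218, 0]},
    {"fingers": 100, "delta_pos": [-0.0387, 0.0218, 0]},
    {"fingers": 100, "delta_pos": [-0.0387, 0.0218, 0]},
    {"fingers": 100, "delta_pos": [-0.0387, 0.0218, 0]},
    {"fingers": 100, "delta_rot": [0, 0, -0.141]},
    {"fingers": 100, "delta_rot": [0, 0, -0.141]},
    {"fingers": 100, "delta_rot": [0, 0, -0.141]},
    {"fingers": 100, "delta_rot": [0, 0, -0.141]},
    {"fingers": 100, "delta_rot": [0, 0, -0.141]},
    {"fingers": 100, "delta_rot": [0, 0, -0.141]},
    {"fingers": 100, "delta_rot": [0, 0, -0.141]},
    {"fingers": 100, "delta_rot": [0, 0, -0.141]},
    {"fingers": 100, "delta_rot": [0, 0, -0.141]},
  ],
)

```text
invalid input at $.series[0]: expected keys fingers, delta_pos, delta_rot
```

Request:
servo_tool(
  series=[
    {"fingers": 100, "delta_pos": [-0.0387, 0.0218, 0], "delta_rot": [0, 0, 0]},
    {"fingers": 100, "delta_pos": [-0.0387, 0.0218, 0], "delta_rot": [0, 0, 0]},
    {"fingers": 100, "delta_pos": [-0.0387, 0.0218, 0], "delta_rot": [0, 0, 0]},
    {"fingers": 100, "delta_pos": [-0.0387, 0.0218, 0], "delta_rot": [0, 0, 0]},
    {"fingers": 100, "delta_pos": [-0.0387, 0.0218, 0], "delta_rot": [0, 0, 0]},
    {"fingers": 100, "delta_pos": [-0.0387, 0.0218, 0], "delta_rot": [0, 0, 0]},
    {"fingers": 100, "delta_pos": [-0.0387, 0.0218, 0], "delta_rot": [0, 0, 0]},
    {"fingers": 100, "delta_pos": [-0.0387, 0.0218, 0], "delta_rot": [0, 0, 0]},
    {"fingers": 100, "delta_pos": [-0.0387, 0.0218, 0], "delta_rot": [0, 0, 0]},
    {"fingers": 100, "delta_pos": [-0.0387, 0.0218, 0], "delta_rot": [0, 0, 0]},
    {"fingers": 100, "delta_pos": [-0.0387, 0.0218, 0], "delta_rot": [0, 0, 0]},
    {"fingers": 100, "delta_pos": [0, 0, 0], "delta_rot": [0, 0, -0.141]},
    {"fingers": 100, "delta_pos": [0, 0, 0], "delta_rot": [0, 0, -0.141]},
    {"fingers": 100, "delta_pos": [0, 0, 0], "delta_rot": [0, 0, -0.141]},
    {"fingers": 100, "delta_pos": [0, 0, 0], "delta_rot": [0, 0, -0.141]},
    {"fingers": 100, "delta_pos": [0, 0, 0], "delta_rot": [0, 0, -0.141]},
    {"fingers": 100, "delta_pos": [0, 0, 0], "delta_rot": [0, 0, -0.141]},
    {"fingers": 100, "delta_pos": [0, 0, 0], "delta_rot": [0, 0, -0.141]},
    {"fingers": 100, "delta_pos": [0, 0, 0], "delta_rot": [0, 0, -0.141]},
    {"fingers": 100, "delta_pos": [0, 0, 0], "delta_rot": [0, 0, -0.141]},
  ],
)

```text
t: 2.15
position: [0.4962, -0.2542, 0.2479]
orientation: [180.0, 0.0, -93.8]
wrist_force: [-0.5, -0.2, -0.4]
width: 1.0
grasp_force: 0.0
```

```bash
python3 - <<'E'
from h import *
o=observe(); print(o['t'],o['position'],o['orientation'],o['joint_positions'].round(1))
im,c=save('wrist','w2.png'); print(c)
E
```

```text
2.15 [ 0.49620366 -0.25416891  0.24786615] [ 1.79959327e+02  1.79218739e-02 -9.38481094e+01] [ -6.5  -4.1  -1.5  -0.  -92.6   2.6]
{'K': array([[331.03231805,   0.        , 318.73710853],
       [  0.        , 331.03231805, 239.2498556 ],
       [  0.        ,   0.        ,   1.        ]]), 'position': array([ 0.49194853, -0.32889635,  0.37396056]), 'orientation': array([ 1.63107825e+02, -4.49065061e-02,  1.76151257e+02])}
```

View pics/w2.png

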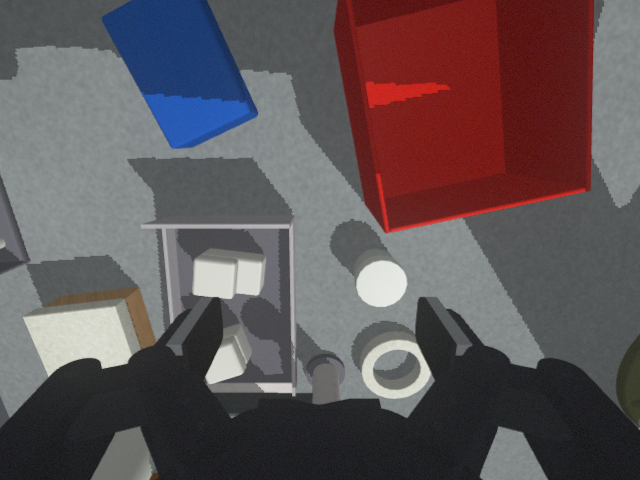

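The wrist view shows the F4 foam at (193–265, 248–298) with its step on the left, F5 partly hidden at (228,355), pot A's lid at (381,282), and the bin at the top right. I'll fit the foam poses by silhouette, using this picture together with the scene picture.

```bash
cat >> h.py <<'E'
import json
from scipy.optimize import minimize
ST=np.array([0.6102,-0.0440,np.radians(-4.2)])
def stw(P):
    s,k=np.sin(ST[2]),np.cos(ST[2]); return np.array([ST[0]+k*P[0]-s*P[1],ST[1]+s*P[0]+k*P[1],P[2]])
def loc(q):
    d=np.array(q[:2])-ST[:2]; s,k=np.sin(ST[2]),np.cos(ST[2]); return np.array([k*d[0]+s*d[1],-s*d[0]+k*d[1]])
def foamsil(c,x,y,yaw,sg,tray,shape):
    m=np.zeros(shape,np.uint8); k,s=np.cos(yaw),np.sin(yaw)
    for (x0,x1,z0,z1) in ((-.033,.033,0,.032),(sg*.012-.021,sg*.012+.021,.03,.05)):
        pts=[]
        for X in(x0,x1):
            for Y in(-.02,.02):
                for Z in(z0,z1):
                    w=np.array([x+k*X-s*Y,y+s*X+k*Y,0]); 
                    w[2]=Z+((.035+(loc(w)[1]+.01)*.1) if tray else 0)
                    if tray: w+=stw((0,-.105*Z,0))-stw((0,0,0))
                    pts.append(proj(c,w))
        cv2.fillConvexPoly(m,cv2.convexHull(np.array(pts,np.float32)).astype(np.int32),1)
    return m
def fit(views,x0,y0,tray,thr=150,r=.07):
    """views: list of (im gray, calib, thr)"""
    obs=[]
    for g,c,th in views:
        b=((g>th)*255).astype(np.uint8); u,v=proj(c,(x0,y0,.05 if tray else .03)).astype(int)
        roi=np.zeros_like(b); cv2.circle(roi,(u,v),int(c['K'][0][0]*r/np.linalg.norm(np.array(c['position'])-[x0,y0,.03])),1,-1)
        b=b*roi; n,l,st,ce=cv2.connectedComponentsWithStats(b)
        i=min(range(1,n),key=lambda i:np.hypot(*(ce[i]-[u,v]))-.1*np.sqrt(st[i][4])*3); obs.append((l==i).astype(np.uint8))
    def cost(p,sg):
        e=0
        for o,(g,c,t) in zip(obs,views):
            m=foamsil(c,p[0],p[1],p[2],sg,tray,o.shape); e+=1-(m&o).sum()/max(1,(m|o).sum())
        return e/len(views)
    best=None
    for sg in(1,-1):
        for a in np.radians(range(-90,90,30)):
            q=minimize(cost,[x0,y0,a],args=(sg,),method='Nelder-Mead',options=dict(initial_simplex=[[x0,y0,a],[x0+.01,y0,a],[x0,y0+.01,a],[x0,y0,a+.3]],maxiter=120,xatol=1e-4,fatol=1e-4))
            if best is None or q.fun<best[0]: best=(q.fun,q.x,sg)
    return best[0],best[1][:2].round(4),round(float(np.degrees(best[1][2]))%180,1) ,best[2],[int(o.sum()) for o in obs], round(float(np.degrees(best[1][2])),1)
E
python3 - <<'E'
from h import *
cs=calibration('scene'); gs=cv2.cvtColor(cv2.imread('pics/scene1.png'),cv2.COLOR_BGR2GRAY)
cw=calibration('wrist'); gw=cv2.cvtColor(cv2.imread('pics/w2.png'),cv2.COLOR_BGR2GRAY)
print(gs[250,240],gs[268,271],gs[262,255],gs[303,507],gs[318,500],gs[320,530],gw[270,215],gw[270,250],gw[300,270])
for th in(130,150):
    print('F4',fit([(gs,cs,th),(gw,cw,th)],.595,-.175,True))
    print('F5',fit([(gs,cs,th)],.61,-.1,True))
    for n,x,y in(('F1',.40,.18),('F2',.466,.395),('F3',.6,.403)): print(n,fit([(gs,cs,th)],x,y,False))
# station wrist points: tray corners inner
for u,v,z in((143,225,.077),(295,222,.077),(381,282,.046),(324,366,.16)): 
    w=px(cw,u,v,z); print(w.round(4),loc(w).round(4))
E
```

```text
196 120 97 181 102 124 214 216 109
F4 (np.float64(0.3505737849025844), array([ 0.5938, -0.1936]), 164.9, 1, [866, 2571], -15.1)
F5 (np.float64(0.2845070422535211), array([ 0.6099, -0.1028]), 27.3, 1, [542], 27.3)
F1 (np.float64(0.31679999999999997), array([0.3888, 0.1806]), 19.2, 1, [447], 19.2)
F2 (np.float64(0.45942028985507244), array([0.4278, 0.3993]), 179.1, 1, [381], -0.9)
F3 (np.float64(0.48120300751879697), array([0.5706, 0.3968]), 17.9, 1, [497], 17.9)
F4 (np.float64(0.31981427231518206), array([ 0.5939, -0.1911]), 177.7, 1, [518, 2441], -2.3)
F5 (np.float64(0.3477633477633477), array([ 0.6104, -0.1024]), 27.3, 1, [471], 27.3)
F1 (np.float64(0.5966228893058161), array([0.3591, 0.1695]), 11.1, 1, [218], 11.1)
F2 (np.float64(0.5141158989598811), array([0.4308, 0.4   ]), 176.4, 1, [335], -3.6)
F3 (np.float64(0.5258064516129033), array([0.5768, 0.3968]), 17.0, 1, [445], 17.0)
[ 0.6591 -0.2625  0.077 ] [ 0.0648 -0.2143]
[ 0.5185 -0.2568  0.077 ] [-0.0758 -0.219 ]
[ 0.4341 -0.1774  0.046 ] [-0.1658 -0.1459]
[ 0.4983 -0.1627  0.16  ] [-0.1029 -0.1266]
```

```bash
python3 - <<'E'
from h import *
cw=calibration('wrist'); gw=cv2.cvtColor(cv2.imread('pics/w2.png'),cv2.COLOR_BGR2GRAY)
for th in(130,160): print('F4',fit([(gw,cw,th)],.595,-.18,True))
b=(gw>160).astype(np.uint8); n,l,st,ce=cv2.connectedComponentsWithStats(b)
for i in range(1,n):
    if 300<st[i][4]<8000: print(st[i],ce[i].round(0))
cs=calibration('scene'); print(proj(cs,(.4341,-.1774,.046)),proj(cs,stw((-.105,-.002,.16))), proj(cw,stw((-.105,-.002,.16))))
E
```

```text
F4 (np.float64(0.25197568389057756), array([ 0.598 , -0.1919]), 7.8, -1, [2571], 7.8)
F4 (np.float64(0.286421280544386), array([ 0.5992, -0.1911]), 11.9, -1, [2382], 11.9)
[ 141  224  154  121 1085] [228. 257.]
[ 193  260   72   39 2382] [227. 278.]
[ 356  260   52   47 1886] [381. 283.]
[  23  306  109   71 4960] [ 79. 337.]
[ 362  340   69   59 1640] [394. 369.]
[206 344  38  40 926] [224. 365.]
[256 383  39  13 325] [277. 387.]
[281.06608715 207.1973105 ] [318.25891992 211.34182795] [323.86931056 486.61157911]
```

```bash
python3 - <<'E'
from h import *
im=cv2.imread('pics/w2.png'); 
cv2.imwrite('pics/c3.png',cv2.resize(np.clip(im[215:405,130:310]*1.3,0,255).astype(np.uint8),(568,600),interpolation=cv2.INTER_CUBIC))
E
```

```text
(no output)
```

View pics/c3.png

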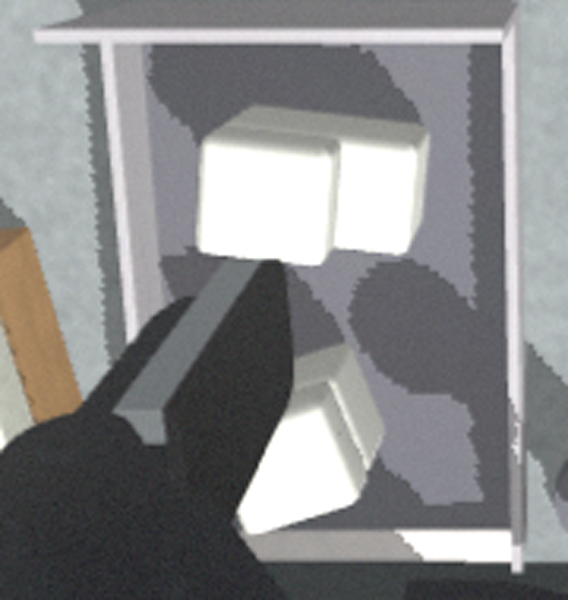

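The crop shows F4's step top with corners at about (203,140), (338,153), (325,265) and (198,250), and its low end reaching (425,150)/(407,253). F5's step-top edge runs (328,392)–(362,497)–(240,533).

```bash
cat >> h.py <<'E'
def plan(x,y,z,yaw=None,o=None):
    o=o or observe(); r=R.from_euler('xyz',o['orientation'],degrees=True).as_matrix()
    d=r.T@(np.array([x,y,z])-o['position']); s='from %s yaw %.1f tool d %s'%(o['position'].round(3),o['orientation'][2],d.round(4))
    if yaw is not None:
        a=(yaw-o['orientation'][2]+90)%180-90; t=R.from_euler('xyz',[180,0,o['orientation'][2]+a],degrees=True).as_matrix()
        rv=R.from_matrix(r.T@t).as_rotvec(); s+=' rot %s; d in new frame %s j6 %.0f'%(rv.round(3),(t.T@(np.array([x,y,z])-o['position'])).round(4),o['joint_positions'][5])
    print(s)
E
python3 - <<'E'
from h import *
cw=calibration('wrist')
q=lambda u,v:(130+u/3.157,215+v/3.157)
def quad(n,pts,z):
    w=np.array([px(cw,*q(*p),z)[:2] for p in pts]); m=w.mean(0); e=np.diff(w,axis=0,append=w[:1])
    print(n,m.round(4),loc(m).round(3),[(round(float(np.hypot(*v)),3),round(float(np.degrees(np.arctan2(v[1],v[0])))) ) for v in e])
quad('F4 step',[(203,139),(338,153),(325,265),(198,250)],.069)
quad('F4 low',[(340,150),(425,150),(407,253),(330,246)],.051)
quad('F5 edge',[(328,392),(362,497),(240,533)],.078)
print(px(cw,*q(325,265),.069))
E
```

```text
F4 step [ 0.6045 -0.2011] [ 0.006 -0.157] [(0.042, 170), (0.039, 76), (0.041, -11), (0.038, -102)]
F4 low [ 0.5744 -0.1922] [-0.025 -0.15 ] [(0.028, 177), (0.038, 75), (0.026, -9), (0.035, -103)]
F5 edge [ 0.6017 -0.1058] [-0.004 -0.062] [(0.042, 98), (0.045, 15), (0.065, -125)]
[ 0.58883532 -0.17833967  0.069     ]
```

Request:
servo_tool(
  series=[
    {"fingers": 65, "delta_pos": [0, 0, 0], "delta_rot": [0, 0, 0.142]},
    {"fingers": 65, "delta_pos": [0, 0, 0], "delta_rot": [0, 0, 0.142]},
    {"fingers": 65, "delta_pos": [0, 0, 0], "delta_rot": [0, 0, 0.142]},
    {"fingers": 65, "delta_pos": [0, 0, 0], "delta_rot": [0, 0, 0.142]},
    {"fingers": 65, "delta_pos": [0, 0, 0], "delta_rot": [0, 0, 0.142]},
    {"fingers": 65, "delta_pos": [0, 0, 0], "delta_rot": [0, 0, 0.142]},
    {"fingers": 65, "delta_pos": [0, 0, 0], "delta_rot": [0, 0, 0.142]},
    {"fingers": 65, "delta_pos": [0, 0, 0], "delta_rot": [0, 0, 0.142]},
    {"fingers": 65, "delta_pos": [0, 0, 0], "delta_rot": [0, 0, 0.142]},
    {"fingers": 65, "delta_pos": [0, 0, 0], "delta_rot": [0, 0, 0.142]},
    {"fingers": 65, "delta_pos": [0, 0, 0], "delta_rot": [0, 0, 0.142]},
    {"fingers": 65, "delta_pos": [0, 0, 0], "delta_rot": [0, 0, 0.142]},
    {"fingers": 65, "delta_pos": [-0.03, 0.0244, 0], "delta_rot": [0, 0, 0]},
    {"fingers": 65, "delta_pos": [-0.03, 0.0244, 0], "delta_rot": [0, 0, 0]},
    {"fingers": 65, "delta_pos": [-0.03, 0.0244, 0], "delta_rot": [0, 0, 0]},
    {"fingers": 65, "delta_pos": [0, 0, 0.04], "delta_rot": [0, 0, 0]},
    {"fingers": 65, "delta_pos": [0, 0, 0.04], "delta_rot": [0, 0, 0]},
    {"fingers": 65, "delta_pos": [0, 0, 0.03], "delta_rot": [0, 0, 0]},
    {"fingers": 65, "delta_pos": [0, 0, 0], "delta_rot": [0, 0, 0]},
  ],
)

```text
t: 4.1
position: [0.5968, -0.2002, 0.1321]
orientation: [180.0, -0.6, 168.0]
wrist_force: [0.6, -0.1, -0.8]
width: 0.645
grasp_force: 0.0
```

```bash
python3 - <<'E'
from h import *
plan(.599,-.2005,.05)
print(observe()['width'])
E
```

```text
from [ 0.597 -0.2    0.132] yaw 168.0 tool d [-0.0031  0.0002  0.0821]
0.6448992887168093
```

Request:
servo_tool(
  newtons=25,
  series=[
    {"fingers": 65, "delta_pos": [-0.001, 0, 0.04], "delta_rot": [0, 0, 0]},
    {"fingers": 65, "delta_pos": [0, 0, 0.03], "delta_rot": [0, 0, 0]},
    {"fingers": 65, "delta_pos": [0, 0, 0.015], "delta_rot": [0, 0, 0]},
    {"fingers": 65, "delta_pos": [0, 0, 0], "delta_rot": [0, 0, 0]},
    {"fingers": 30, "delta_pos": [0, 0, 0], "delta_rot": [0, 0, 0]},
    {"fingers": 30, "delta_pos": [0, 0, 0], "delta_rot": [0, 0, 0]},
    {"fingers": 30, "delta_pos": [0, 0, 0], "delta_rot": [0, 0, 0]},
    {"fingers": 30, "delta_pos": [0, 0, 0], "delta_rot": [0, 0, 0]},
    {"fingers": 30, "delta_pos": [0, 0, 0], "delta_rot": [0, 0, 0]},
    {"fingers": 30, "delta_pos": [0, 0, -0.02], "delta_rot": [0, 0, 0]},
    {"fingers": 30, "delta_pos": [0, 0, -0.05], "delta_rot": [0, 0, 0]},
    {"fingers": 30, "delta_pos": [0, 0, -0.05], "delta_rot": [0, 0, 0]},
    {"fingers": 30, "delta_pos": [0, 0, -0.05], "delta_rot": [0, 0, 0]},
    {"fingers": 30, "delta_pos": [0, 0, 0], "delta_rot": [0, 0, 0]},
  ],
)

```text
t: 5.5
position: [0.6027, -0.2025, 0.2338]
orientation: [-180.0, 0.8, 168.2]
wrist_force: [-0.5, -0.0, -0.4]
width: 0.485
grasp_force: 24.7
```

```bash
python3 - <<'E'
from h import *
plan(.385,-.37,.17)
print(observe()['width'])
E
```

```text
from [ 0.603 -0.202  0.234] yaw 168.2 tool d [ 0.1797 -0.2086  0.0612]
0.48496423219158963
```

Request:
servo_tool(
  series=[
    {"fingers": 30, "delta_pos": [0.03, -0.035, 0], "delta_rot": [0, 0, 0]},
    {"fingers": 30, "delta_pos": [0.03, -0.035, 0], "delta_rot": [0, 0, 0]},
    {"fingers": 30, "delta_pos": [0.03, -0.035, 0], "delta_rot": [0, 0, 0]},
    {"fingers": 30, "delta_pos": [0.03, -0.035, 0], "delta_rot": [0, 0, 0]},
    {"fingers": 30, "delta_pos": [0.03, -0.035, 0], "delta_rot": [0, 0, 0]},
    {"fingers": 30, "delta_pos": [0.03, -0.035, 0], "delta_rot": [0, 0, 0]},
    {"fingers": 30, "delta_pos": [0, 0, 0.03], "delta_rot": [0, 0, 0]},
    {"fingers": 30, "delta_pos": [0, 0, 0.03], "delta_rot": [0, 0, 0]},
    {"fingers": 30, "delta_pos": [0, 0, 0], "delta_rot": [0, 0, 0]},
    {"fingers": 75, "delta_pos": [0, 0, 0], "delta_rot": [0, 0, 0]},
    {"fingers": 75, "delta_pos": [0, 0, 0], "delta_rot": [0, 0, 0]},
    {"fingers": 75, "delta_pos": [0, 0, -0.04], "delta_rot": [0, 0, 0]},
    {"fingers": 75, "delta_pos": [0, 0, -0.04], "delta_rot": [0, 0, 0]},
    {"fingers": 75, "delta_pos": [0, 0, 0], "delta_rot": [0, 0, 0]},
  ],
)

```text
t: 6.9
position: [0.383, -0.3716, 0.2522]
orientation: [-179.7, 0.7, 168.2]
wrist_force: [-0.4, 0.6, -0.0]
width: 0.749
grasp_force: 0.0
```

```bash
python3 - <<'E'
from h import *
o=observe(); print(o['t'],o['position'],o['orientation'],o['joint_positions'].round(1))
im,c=save('wrist','w3.png'); 
print('F5 proj',proj(c,(.61,-.105,.05)))
E
```

```text
6.9 [ 0.38298999 -0.37164267  0.25216491] [-179.66748038    0.66349298  168.20895683] [-22.4  -8.5  -5.2   0.2 -92.6 -79.4]
F5 proj [585.85356724 354.0374967 ]
```

View pics/w3.png

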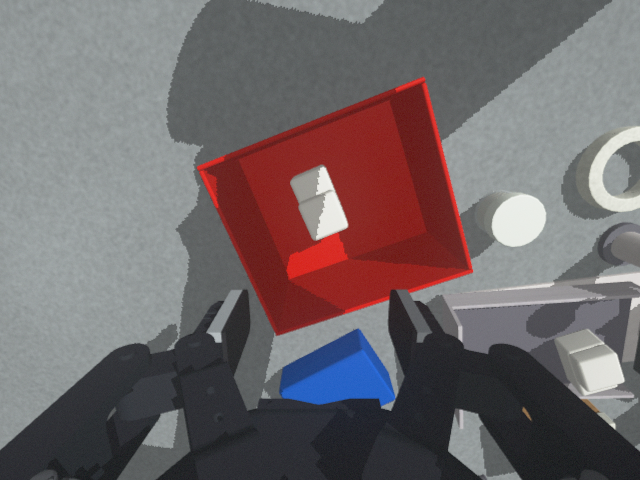

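The first foam lies in the bin at (320,203). F5 is fully visible in the tray at (588,362), and pot A's lid is at (514,219). I'll fit F5.

```bash
python3 - <<'E'
from h import *
c=calibration('wrist'); g=cv2.cvtColor(cv2.imread('pics/w3.png'),cv2.COLOR_BGR2GRAY)
for th in(120,135,150): print(th,fit([(g,c,th)],.605,-.105,True))
b=(g>170).astype(np.uint8); n,l,st,ce=cv2.connectedComponentsWithStats(b)
for i in range(1,n):
    if 300<st[i][4]<8000: print(st[i],ce[i].round(0))
print(px(c,514,219,.046))
print('bin rim',[px(c,u,v,.12).round(3) for u,v in((200,169),(424,81),(471,270),(277,334))])
E
```

```text
120 (np.float64(0.23612334801762114), array([ 0.6195, -0.1002]), 24.0, -1, [2729], 24.0)
135 (np.float64(0.2703955500618047), array([ 0.6195, -0.0974]), 29.7, -1, [2518], 29.7)
150 (np.float64(0.3830194701563996), array([ 0.6194, -0.0974]), 29.8, -1, [2015], 29.8)
[ 589  126   51   86 1795] [612. 173.]
[ 316  167   32   73 1251] [329. 208.]
[ 492  191   55   56 2299] [519. 220.]
[595 272  45  14 369] [620. 278.]
[452 298 135  11 394] [519. 303.]
[ 579  349   55   50 1482] [602. 375.]
[ 0.42937149 -0.17911233  0.046     ]
bin rim [array([ 0.315, -0.449,  0.12 ]), array([ 0.289, -0.277,  0.12 ]), array([ 0.439, -0.255,  0.12 ]), array([ 0.466, -0.427,  0.12 ])]
```

```bash
python3 - <<'E'
from h import *
im=cv2.imread('pics/w3.png'); 
cv2.imwrite('pics/c4.png',cv2.resize(np.clip(im[310:410,540:640]*1.2,0,255).astype(np.uint8),(600,600),interpolation=cv2.INTER_CUBIC))
E
```

```text
(no output)
```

View pics/c4.png

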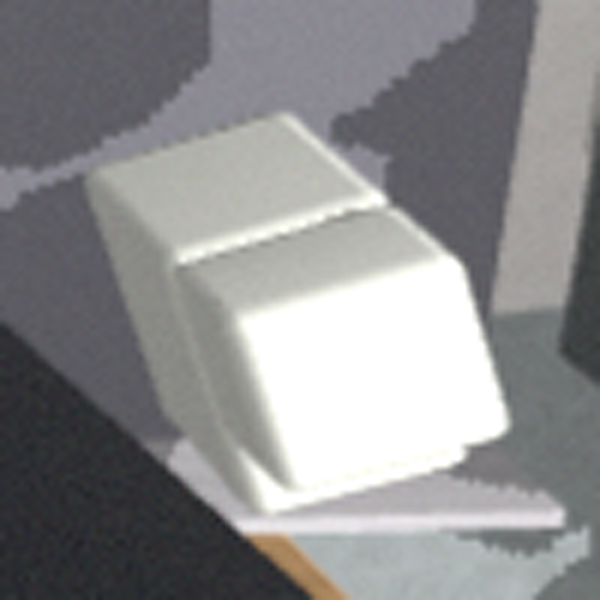

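The step top's corners in the crop are (240,312), (460,262), (508,430) and (290,488).

```bash
python3 - <<'E'
from h import *
c=calibration('wrist')
w=np.array([px(c,540+u/6,310+v/6,.080)[:2] for u,v in((240,312),(460,262),(508,430),(290,488))]); m=w.mean(0); e=np.diff(w,axis=0,append=w[:1])
print(m.round(4),loc(m).round(3),[(round(float(np.hypot(*v)),3),round(float(np.degrees(np.arctan2(v[1],v[0])))) ) for v in e])
plan(m[0],m[1],.25)
E
```

```text
[ 0.6059 -0.1111] [ 0.001 -0.067] [(0.037, 95), (0.04, 15), (0.038, -82), (0.042, -166)]
from [ 0.383 -0.371  0.249] yaw 168.2 tool d [-0.1654  0.2998 -0.0008]
```

Request:
servo_tool(
  newtons=25,
  series=[
    {"fingers": 65, "delta_pos": [0, 0, 0], "delta_rot": [0, 0, -0.127]},
    {"fingers": 65, "delta_pos": [0, 0, 0], "delta_rot": [0, 0, -0.127]},
    {"fingers": 65, "delta_pos": [0, 0, 0], "delta_rot": [0, 0, -0.127]},
    {"fingers": 65, "delta_pos": [-0.0326, 0.0272, 0], "delta_rot": [0, 0, 0]},
    {"fingers": 65, "delta_pos": [-0.0326, 0.0272, 0], "delta_rot": [0, 0, 0]},
    {"fingers": 65, "delta_pos": [-0.0326, 0.0272, 0], "delta_rot": [0, 0, 0]},
    {"fingers": 65, "delta_pos": [-0.0326, 0.0272, 0], "delta_rot": [0, 0, 0]},
    {"fingers": 65, "delta_pos": [-0.0326, 0.0272, 0], "delta_rot": [0, 0, 0]},
    {"fingers": 65, "delta_pos": [-0.0326, 0.0272, 0], "delta_rot": [0, 0, 0]},
    {"fingers": 65, "delta_pos": [-0.0326, 0.0272, 0], "delta_rot": [0, 0, 0]},
    {"fingers": 65, "delta_pos": [-0.0326, 0.0272, 0], "delta_rot": [0, 0, 0]},
    {"fingers": 65, "delta_pos": [0, 0, 0.04], "delta_rot": [0, 0, 0]},
    {"fingers": 65, "delta_pos": [0, 0, 0.04], "delta_rot": [0, 0, 0]},
    {"fingers": 65, "delta_pos": [0, 0, 0], "delta_rot": [0, 0, 0]},
    {"fingers": 65, "delta_pos": [0, 0, 0], "delta_rot": [0, 0, 0]},
  ],
)

```text
t: 8.45
position: [0.6003, -0.1105, 0.1642]
orientation: [-179.9, -0.0, -170.0]
wrist_force: [-0.5, 0.3, 1.2]
width: 0.647
grasp_force: 0.0
```

```bash
python3 - <<'E'
from h import *
plan(.602,-.112,.062); print(observe()['orientation'])
E
```

```text
from [ 0.6   -0.111  0.164] yaw -170.0 tool d [-0.0015 -0.0016  0.1022]
[-1.79938415e+02 -3.25154443e-02 -1.69964452e+02]
```

Then grasp, lift and carry to the bin.

Request:
servo_tool(
  newtons=25,
  series=[
    {"fingers": 65, "delta_pos": [-0.001, -0.001, 0.04], "delta_rot": [0, 0, 0]},
    {"fingers": 65, "delta_pos": [0, 0, 0.04], "delta_rot": [0, 0, 0]},
    {"fingers": 65, "delta_pos": [0, 0, 0.022], "delta_rot": [0, 0, 0]},
    {"fingers": 65, "delta_pos": [0, 0, 0], "delta_rot": [0, 0, 0]},
    {"fingers": 30, "delta_pos": [0, 0, 0], "delta_rot": [0, 0, 0]},
    {"fingers": 30, "delta_pos": [0, 0, 0], "delta_rot": [0, 0, 0]},
    {"fingers": 30, "delta_pos": [0, 0, 0], "delta_rot": [0, 0, 0]},
    {"fingers": 30, "delta_pos": [0, 0, 0], "delta_rot": [0, 0, 0]},
    {"fingers": 30, "delta_pos": [0, 0, 0], "delta_rot": [0, 0, 0]},
    {"fingers": 30, "delta_pos": [0, 0, -0.02], "delta_rot": [0, 0, 0]},
    {"fingers": 30, "delta_pos": [0, 0, -0.05], "delta_rot": [0, 0, 0]},
    {"fingers": 30, "delta_pos": [0, 0, -0.05], "delta_rot": [0, 0, 0]},
    {"fingers": 30, "delta_pos": [0, 0, -0.05], "delta_rot": [0, 0, 0]},
    {"fingers": 30, "delta_pos": [0, 0, 0], "delta_rot": [0, 0, 0]},
  ],
)

```text
t: 9.85
position: [0.6039, -0.112, 0.2423]
orientation: [-179.8, 0.9, -170.0]
wrist_force: [-0.8, 0.0, -0.2]
width: 0.486
grasp_force: 24.6
```

```bash
python3 - <<'E'
from h import *
plan(.365,-.33,.17)
E
```

```text
from [ 0.604 -0.112  0.242] yaw -170.0 tool d [ 0.2742 -0.1729  0.0689]
```

Request:
servo_tool(
  series=[
    {"fingers": 30, "delta_pos": [0.034, -0.0216, 0], "delta_rot": [0, 0, 0]},
    {"fingers": 30, "delta_pos": [0.034, -0.0216, 0], "delta_rot": [0, 0, 0]},
    {"fingers": 30, "delta_pos": [0.034, -0.0216, 0], "delta_rot": [0, 0, 0]},
    {"fingers": 30, "delta_pos": [0.034, -0.0216, 0], "delta_rot": [0, 0, 0]},
    {"fingers": 30, "delta_pos": [0.034, -0.0216, 0], "delta_rot": [0, 0, 0]},
    {"fingers": 30, "delta_pos": [0.034, -0.0216, 0], "delta_rot": [0, 0, 0]},
    {"fingers": 30, "delta_pos": [0.034, -0.0216, 0], "delta_rot": [0, 0, 0]},
    {"fingers": 30, "delta_pos": [0.034, -0.0216, 0], "delta_rot": [0, 0, 0]},
    {"fingers": 30, "delta_pos": [0, 0, 0.035], "delta_rot": [0, 0, 0]},
    {"fingers": 30, "delta_pos": [0, 0, 0.035], "delta_rot": [0, 0, 0]},
    {"fingers": 30, "delta_pos": [0, 0, 0], "delta_rot": [0, 0, 0]},
    {"fingers": 80, "delta_pos": [0, 0, 0], "delta_rot": [0, 0, 0]},
    {"fingers": 80, "delta_pos": [0, 0, 0], "delta_rot": [0, 0, 0]},
    {"fingers": 80, "delta_pos": [0, 0, 0], "delta_rot": [0, 0, 0]},
    {"fingers": 80, "delta_pos": [0, 0, -0.04], "delta_rot": [0, 0, 0]},
    {"fingers": 80, "delta_pos": [0, 0, -0.04], "delta_rot": [0, 0, 0]},
    {"fingers": 80, "delta_pos": [0, 0, 0], "delta_rot": [0, 0, 0]},
  ],
)

```text
t: 11.55
position: [0.3652, -0.3301, 0.2492]
orientation: [-179.5, 0.5, -170.0]
wrist_force: [1.2, -0.6, 0.4]
width: 0.801
grasp_force: 0.0
```

```bash
python3 - <<'E'
from h import *
o=observe();print(o['t'],o['width'])
plan(.431,-.178,.25,-94.2)
im,c=save('wrist','w4.png'); g=cv2.cvtColor(im,cv2.COLOR_RGB2GRAY); R_=im[:,:,0].astype(int)
b=((g>150)).astype(np.uint8); n,l,st,ce=cv2.connectedComponentsWithStats(b)
for i in range(1,n):
    if 500<st[i][4]<6000: print(st[i],ce[i].round(0),px(c,*ce[i],.046).round(3))
E
```

```text
11.55 0.8009612545712022
from [ 0.365 -0.33   0.249] yaw -170.0 tool d [-0.0913  0.1383 -0.0012] rot [-0.012  0.002 -1.323]; d in new frame [-0.1565 -0.0545 -0.0008] j6 -62
[ 260  184   39   65 2180] [280. 216.] [ 0.376 -0.371  0.046]
[ 299  212   36   58 1851] [316. 241.] [ 0.396 -0.33   0.046]
[ 242  330  163   68 2833] [325. 347.] [ 0.521 -0.298  0.046]
```

Request:
servo_tool(
  series=[
    {"fingers": 100, "delta_pos": [0, 0, 0], "delta_rot": [0, 0, -0.147]},
    {"fingers": 100, "delta_pos": [0, 0, 0], "delta_rot": [0, 0, -0.147]},
    {"fingers": 100, "delta_pos": [0, 0, 0], "delta_rot": [0, 0, -0.147]},
    {"fingers": 100, "delta_pos": [0, 0, 0], "delta_rot": [0, 0, -0.147]},
    {"fingers": 100, "delta_pos": [0, 0, 0], "delta_rot": [0, 0, -0.147]},
    {"fingers": 100, "delta_pos": [0, 0, 0], "delta_rot": [0, 0, -0.147]},
    {"fingers": 100, "delta_pos": [0, 0, 0], "delta_rot": [0, 0, -0.147]},
    {"fingers": 100, "delta_pos": [0, 0, 0], "delta_rot": [0, 0, -0.147]},
    {"fingers": 100, "delta_pos": [0, 0, 0], "delta_rot": [0, 0, -0.147]},
    {"fingers": 100, "delta_pos": [-0.039, -0.0136, 0], "delta_rot": [0, 0, 0]},
    {"fingers": 100, "delta_pos": [-0.039, -0.0136, 0], "delta_rot": [0, 0, 0]},
    {"fingers": 100, "delta_pos": [-0.039, -0.0136, 0], "delta_rot": [0, 0, 0]},
    {"fingers": 100, "delta_pos": [-0.039, -0.0136, 0], "delta_rot": [0, 0, 0]},
    {"fingers": 100, "delta_pos": [0, 0, 0.03], "delta_rot": [0, 0, 0]},
    {"fingers": 100, "delta_pos": [0, 0, 0.03], "delta_rot": [0, 0, 0]},
    {"fingers": 100, "delta_pos": [0, 0, 0], "delta_rot": [0, 0, 0]},
    {"fingers": 100, "delta_pos": [0, 0, 0], "delta_rot": [0, 0, 0]},
  ],
)

```text
t: 13.3
position: [0.4291, -0.1772, 0.182]
orientation: [180.0, -0.0, -94.2]
wrist_force: [-0.4, 0.2, 1.5]
width: 0.999
grasp_force: 0.0
```

```bash
cat >> h.py <<'E'
def lids(name,th=150):
    im,c=save('wrist',name); g=cv2.cvtColor(im,cv2.COLOR_RGB2GRAY)
    n,l,st,ce=cv2.connectedComponentsWithStats((g>th).astype(np.uint8))
    for i in range(1,n):
        if 500<st[i][4]<12000:
            w=px(c,*ce[i],.046); print(st[i],w.round(4),loc(w).round(3))
E
python3 - <<'E'
from h import *
o=observe();print(o['t'],o['orientation'])
lids('w5.png'); plan(.431,-.178,.032)
E
```

```text
13.3 [ 1.79984163e+02 -4.41532194e-02 -9.41767558e+01]
[ 281  205   66   64 3312] [ 0.4343 -0.1753  0.046 ] [-0.166 -0.144]
[ 303  315   87   75 2718] [ 0.413  -0.0631  0.046 ] [-0.195 -0.033]
from [ 0.43  -0.177  0.183] yaw -94.2 tool d [ 0.0004 -0.0012  0.1511]
```

Request:
servo_tool(
  newtons=40,
  series=[
    {"fingers": 100, "delta_pos": [-0.0025, -0.003, 0.04], "delta_rot": [0, 0, 0]},
    {"fingers": 100, "delta_pos": [0, 0, 0.04], "delta_rot": [0, 0, 0]},
    {"fingers": 100, "delta_pos": [0, 0, 0.04], "delta_rot": [0, 0, 0]},
    {"fingers": 100, "delta_pos": [0, 0, 0.03], "delta_rot": [0, 0, 0]},
    {"fingers": 100, "delta_pos": [0, 0, 0], "delta_rot": [0, 0, 0]},
    {"fingers": 50, "delta_pos": [0, 0, 0], "delta_rot": [0, 0, 0]},
    {"fingers": 50, "delta_pos": [0, 0, 0], "delta_rot": [0, 0, 0]},
    {"fingers": 50, "delta_pos": [0, 0, 0], "delta_rot": [0, 0, 0]},
    {"fingers": 50, "delta_pos": [0, 0, 0], "delta_rot": [0, 0, 0]},
    {"fingers": 50, "delta_pos": [0, 0, 0], "delta_rot": [0, 0, 0]},
    {"fingers": 50, "delta_pos": [0, 0, 0], "delta_rot": [0, 0, 0]},
  ],
)

```text
t: 14.45
position: [0.4343, -0.175, 0.0346]
orientation: [-179.7, -0.0, -94.2]
wrist_force: [-0.4, 1.1, 6.7]
width: 0.644
grasp_force: 42.9
```

```bash
python3 - <<'E'
from h import *
o=observe();print(o['t'],o['position'],o['width'],o['grasp_force'])
E
```

```text
14.45 [ 0.43426391 -0.17504158  0.03462422] 0.6438577090535273 42.854318618774414
```

Request:
servo_tool(
  series=[
    {"fingers": 50, "delta_pos": [0, 0, -0.03], "delta_rot": [0, 0, 0]},
    {"fingers": 50, "delta_pos": [0, 0, -0.045], "delta_rot": [0, 0, 0]},
    {"fingers": 50, "delta_pos": [0, 0, -0.045], "delta_rot": [0, 0, 0]},
    {"fingers": 50, "delta_pos": [0, 0, -0.045], "delta_rot": [0, 0, 0]},
    {"fingers": 50, "delta_pos": [0, 0, -0.045], "delta_rot": [0, 0, 0]},
    {"fingers": 50, "delta_pos": [0, 0, -0.025], "delta_rot": [0, 0, 0]},
    {"fingers": 50, "delta_pos": [-0.0442, -0.0119, 0], "delta_rot": [0, 0, 0]},
    {"fingers": 50, "delta_pos": [-0.0442, -0.0119, 0], "delta_rot": [0, 0, 0]},
    {"fingers": 50, "delta_pos": [-0.0442, -0.0119, 0], "delta_rot": [0, 0, 0]},
    {"fingers": 50, "delta_pos": [-0.0442, -0.0119, 0], "delta_rot": [0, 0, 0]},
    {"fingers": 50, "delta_pos": [-0.0442, -0.0119, 0], "delta_rot": [0, 0, 0]},
    {"fingers": 50, "delta_pos": [-0.0442, -0.0119, 0], "delta_rot": [0, 0, 0]},
    {"fingers": 50, "delta_pos": [-0.0442, -0.0119, 0], "delta_rot": [0, 0, 0]},
    {"fingers": 50, "delta_pos": [-0.0442, -0.0119, 0], "delta_rot": [0, 0, 0]},
    {"fingers": 50, "delta_pos": [-0.0442, -0.0119, 0], "delta_rot": [0, 0, 0]},
    {"fingers": 50, "delta_pos": [-0.0442, -0.0119, 0], "delta_rot": [0, 0, 0]},
    {"fingers": 50, "delta_pos": [-0.0442, -0.0119, 0], "delta_rot": [0, 0, 0]},
    {"fingers": 50, "delta_pos": [0, 0, 0], "delta_rot": [0, 0, 0]},
    {"fingers": 50, "delta_pos": [0, 0, 0], "delta_rot": [0, 0, 0]},
    {"fingers": 50, "delta_pos": [0, 0, 0], "delta_rot": [0, 0, 0]},
  ],
)

```text
t: 16.45
position: [0.5985, 0.3002, 0.2675]
orientation: [-179.9, 0.0, -94.2]
wrist_force: [0.0, -1.1, -0.7]
width: 0.642
grasp_force: 43.0
```

```bash
python3 - <<'E'
from h import *
o=observe();print(o['t'],o['position'],o['orientation'],o['width'])
im,c=save('wrist','w6.png'); print(c['position'],c['orientation'])
E
```

```text
16.45 [0.59846273 0.30017198 0.26754725] [-1.79931401e+02  4.96598141e-02 -9.42044298e+01] 0.6424845284143289
[0.593498   0.22542566 0.39356922] [1.63078909e+02 6.16988657e-02 1.75797628e+02]
```

View pics/w6.png

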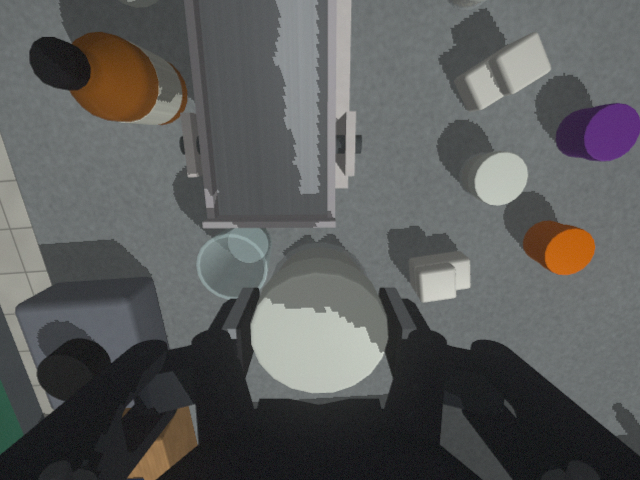

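The rocker is seen from above: stop-wall corners (204,227) and (335,222), inner left rail about (214,190), inner right rail about (329,190), and pivot bolts (187,145) and (350,145). F1 is at (505,70), pot C's lid at (497,178), F2 at (440,275) and the orange decoy at (560,248).

```bash
python3 - <<'E'
from h import *
c=calibration('wrist')
for n,u,v,z in(('stopL',204,227,.191),('stopR',335,222,.191),('railL',210,190,.181),('railR',333,190,.181),('topL',188,10,.181),('topR',326,10,.181),('potC',497,178,.046),('F2',436,281,.05),('F1',525,65,.05),('fl1',505,70,.032)):
    w=px(c,u,v,z); print(n,w.round(4),loc(w).round(4))
E
```

```text
stopL [0.6702 0.2733 0.191 ] [0.0366 0.3208]
stopR [0.5872 0.2761 0.191 ] [-0.0464  0.3176]
railL [0.6658 0.2516 0.181 ] [0.0338 0.2988]
railR [0.5869 0.2574 0.181 ] [-0.0453  0.2989]
topL [0.6611 0.1517 0.181 ] [0.0364 0.1989]
topR [0.5847 0.1573 0.181 ] [-0.0402  0.1989]
potC [0.4121 0.278  0.046 ] [-0.2212  0.3066]
F2 [0.4733 0.3884 0.05  ] [-0.1682  0.4212]
F1 [0.3967 0.1738 0.05  ] [-0.2289  0.2016]
fl1 [0.4056 0.1741 0.032 ] [-0.22    0.2026]
```

Request:
servo_tool(
  series=[
    {"fingers": 50, "delta_pos": [0.03, -0.0081, 0], "delta_rot": [0, 0, 0]},
    {"fingers": 50, "delta_pos": [0.03, -0.0081, 0], "delta_rot": [0, 0, 0]},
    {"fingers": 50, "delta_pos": [0.03, -0.0081, 0], "delta_rot": [0, 0, 0]},
    {"fingers": 50, "delta_pos": [0.03, -0.0081, 0], "delta_rot": [0, 0, 0]},
    {"fingers": 50, "delta_pos": [0, 0, 0.03], "delta_rot": [0, 0, 0]},
    {"fingers": 50, "delta_pos": [0, 0, 0.018], "delta_rot": [0, 0, 0]},
    {"fingers": 50, "delta_pos": [0, 0, 0], "delta_rot": [0, 0, 0]},
    {"fingers": 50, "delta_pos": [0, 0, 0], "delta_rot": [0, 0, 0]},
  ],
)

```text
t: 17.3
position: [0.622, 0.1778, 0.2201]
orientation: [-179.9, 0.0, -94.2]
wrist_force: [0.1, 0.1, 0.1]
width: 0.64
grasp_force: 43.0
```

```bash
sed -i 's/^ST=.*/ST=np.array([0.6057,-0.0437,np.radians(-4.2)])/' h.py; python3 - <<'E'
from h import *
plan(.622,.178,.2085); print(observe()['wrist_force'])
E
```

```text
from [0.622 0.178 0.22 ] yaw -94.2 tool d [-0.0002  0.      0.0116]
[0.09233158 0.05128886 0.06814925]
```

Request:
servo_tool(
  series=[
    {"fingers": 50, "delta_pos": [0, 0, 0.011], "delta_rot": [0, 0, 0]},
    {"fingers": 50, "delta_pos": [0, 0, 0], "delta_rot": [0, 0, 0]},
    {"fingers": 50, "delta_pos": [0, 0, 0], "delta_rot": [0, 0, 0]},
    {"fingers": 90, "delta_pos": [0, 0, 0], "delta_rot": [0, 0, 0]},
    {"fingers": 90, "delta_pos": [0, 0, 0], "delta_rot": [0, 0, 0]},
    {"fingers": 90, "delta_pos": [0, 0, 0], "delta_rot": [0, 0, 0]},
    {"fingers": 90, "delta_pos": [0, 0, 0], "delta_rot": [0, 0, 0]},
    {"fingers": 90, "delta_pos": [0, 0, 0], "delta_rot": [0, 0, 0]},
    {"fingers": 90, "delta_pos": [0, 0, 0], "delta_rot": [0, 0, 0]},
    {"fingers": 90, "delta_pos": [0, 0, 0], "delta_rot": [0, 0, 0]},
    {"fingers": 90, "delta_pos": [0, 0, 0], "delta_rot": [0, 0, 0]},
    {"fingers": 90, "delta_pos": [0, 0, 0], "delta_rot": [0, 0, 0]},
    {"fingers": 90, "delta_pos": [0, 0, 0], "delta_rot": [0, 0, 0]},
    {"fingers": 90, "delta_pos": [0, 0, -0.03], "delta_rot": [0, 0, 0]},
    {"fingers": 90, "delta_pos": [0, 0, -0.03], "delta_rot": [0, 0, 0]},
    {"fingers": 90, "delta_pos": [0, 0, 0], "delta_rot": [0, 0, 0]},
  ],
)

```text
t: 18.9
position: [0.6232, 0.1785, 0.2731]
orientation: [-179.6, 0.2, -94.2]
wrist_force: [0.5, -0.1, 1.1]
width: 0.902
grasp_force: 0.0
```

```bash
python3 - <<'E'
from h import *
o=observe(); print(o['t'],o['position'])
c=calibration('wrist'); print('predicted lid',proj(c,stw((.0,.036+.02,.045+.013+.042))), 'on rocker', proj(c,stw((0,.222,.217))))
im=capture('wrist'); g=cv2.cvtColor(im,cv2.COLOR_RGB2GRAY); cv2.imwrite('pics/w7.png',im[:,:,::-1])
n,l,st,ce=cv2.connectedComponentsWithStats((g>150).astype(np.uint8))
for i in range(1,n):
    if 500<st[i][4]<12000: print(st[i],ce[i].round())
plan(.434,.09,.25); plan(.412,.278,.25); plan(.4733,.3884,.2)
E
```

```text
18.9 [0.62324994 0.17854742 0.27307828]
predicted lid [322.85200804  15.02329636] on rocker [322.68473919 269.08898279]
[307   0  44  16 551] [326.   7.]
[375   0  10 119 619] [379.  41.]
[489   0  64  16 697] [520.   6.]
[  0  56  21  56 723] [ 7. 89.]
[ 478   74   56   60 2597] [505. 104.]
[ 111   76   89   54 2369] [160. 111.]
[   0  113   38   52 1538] [ 15. 141.]
[   3  165   50   48 1670] [ 28. 189.]
[ 512  166   46   48 1285] [535. 190.]
[483 185  32  36 627] [498. 203.]
[ 371  199   17  171 1089] [378. 288.]
[260 200  14 157 840] [267. 275.]
[  19  213   48   44 1459] [ 43. 235.]
[  0 216  31  43 995] [ 12. 239.]
[  35  257   45   41 1272] [ 57. 277.]
[   0  260   45   40 1211] [ 21. 280.]
[ 489  261   48   43 1606] [513. 282.]
[  48  298   44   38 1158] [ 70. 316.]
[  13  300   45   37 1186] [ 35. 318.]
[ 62 336  36  31 693] [ 79. 348.]
[  28  338   42   34 1016] [ 49. 354.]
[267 375 111  22 836] [340. 381.]
from [0.623 0.179 0.27 ] yaw -94.2 tool d [0.1024 0.1818 0.0193]
from [0.623 0.179 0.27 ] yaw -94.2 tool d [-0.0835  0.2175  0.0196]
from [0.623 0.179 0.27 ] yaw -94.2 tool d [-0.198   0.1646  0.0702]
```

View pics/w7.png

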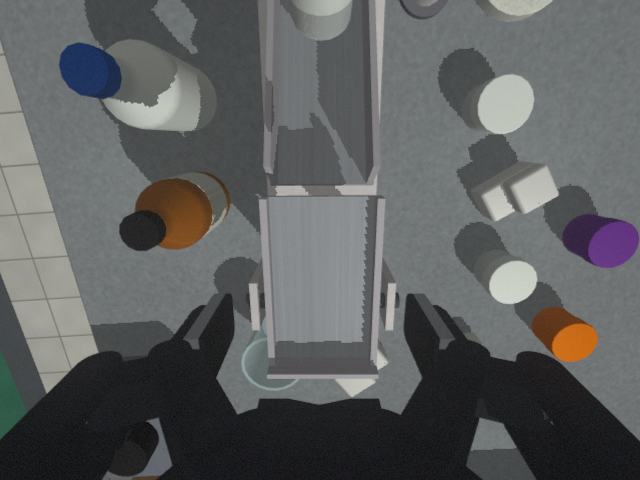

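Pot A is waiting at the gate, lid at (322,10), and the rocker is level again. Pot B's lid is at (505,104), pot C's at (513,282), and F1's step is at (535,190) with its low part at (498,203).

```bash
python3 - <<'E'
from h import *
c=calibration('wrist')
B=px(c,505,104,.046);C=px(c,513,282,.046);s=px(c,535,190,.05);l=px(c,498,203,.032);print(B,C,s,l,np.degrees(np.arctan2(*(s-l)[1::-1])))
for q in((483,190),(500,221),(512,178),(545,163),(557,190),(526,214)): print(q,px(c,*q,.05 if q[0]>505 else .032).round(4))
plan(*B[:2],.25); plan(*C[:2],.25)
E
```

```text
[0.43418958 0.0853473  0.046     ] [0.40777781 0.2779336  0.046     ] [0.39755639 0.17205324 0.05      ] [0.42532484 0.18723652 0.032     ] -151.33097575868368
(483, 190) [0.4429 0.1715 0.032 ]
(500, 221) [0.4213 0.2081 0.032 ]
(512, 178) [0.4226 0.1578 0.05  ]
(545, 163) [0.3906 0.145  0.05  ]
(557, 190) [0.3747 0.1737 0.05  ]
(526, 214) [0.4041 0.1972 0.05  ]
from [0.623 0.179 0.27 ] yaw -94.2 tool d [0.107  0.1813 0.0193]
from [0.623 0.179 0.27 ] yaw -94.2 tool d [-0.0831  0.2217  0.0196]
```

Request:
servo_tool(
  newtons=40,
  series=[
    {"fingers": 100, "delta_pos": [-0.014, 0.0364, 0], "delta_rot": [0, 0, 0]},
    {"fingers": 100, "delta_pos": [-0.014, 0.0364, 0], "delta_rot": [0, 0, 0]},
    {"fingers": 100, "delta_pos": [-0.014, 0.0364, 0], "delta_rot": [0, 0, 0]},
    {"fingers": 100, "delta_pos": [-0.014, 0.0364, 0], "delta_rot": [0, 0, 0]},
    {"fingers": 100, "delta_pos": [-0.014, 0.0364, 0], "delta_rot": [0, 0, 0]},
    {"fingers": 100, "delta_pos": [-0.014, 0.0364, 0], "delta_rot": [0, 0, 0]},
    {"fingers": 100, "delta_pos": [0, 0, 0.04], "delta_rot": [0, 0, 0]},
    {"fingers": 100, "delta_pos": [0, 0, 0.04], "delta_rot": [0, 0, 0]},
    {"fingers": 100, "delta_pos": [0, 0, 0], "delta_rot": [0, 0, 0]},
    {"fingers": 100, "delta_pos": [0, 0, 0], "delta_rot": [0, 0, 0]},
  ],
)

```text
t: 19.95
position: [0.4104, 0.2779, 0.1878]
orientation: [-180.0, -0.1, -94.2]
wrist_force: [-0.2, -0.1, 1.1]
width: 0.999
grasp_force: 0.0
```

```bash
python3 - <<'E'
from h import *
o=observe();print(o['t'],o['orientation'])
lids('w8.png'); plan(.41,.278,.0335)
E
```

```text
19.95 [-1.79984862e+02 -8.35588922e-02 -9.41861420e+01]
[  43   41  119  197 7284] [0.5619 0.1864 0.046 ] [-0.061  0.226]
[ 270   58   92   91 4094] [0.4048 0.1772 0.046 ] [-0.217  0.206]
[   0   65  102  108 4757] [0.6208 0.1819 0.046 ] [-0.001  0.226]
[ 290  202   65   63 3150] [0.4081 0.2787 0.046 ] [-0.221  0.307]
[285 325  29  34 763] [0.4367 0.382  0.046 ] [-0.2    0.412]
[ 242  339   47   37 1336] [0.4703 0.3969 0.046 ] [-0.167  0.429]
from [0.411 0.278 0.189] yaw -94.2 tool d [0.0006 0.0013 0.1558]
```

Request:
servo_tool(
  newtons=40,
  series=[
    {"fingers": 100, "delta_pos": [0, 0.002, 0.04], "delta_rot": [0, 0, 0]},
    {"fingers": 100, "delta_pos": [0, 0, 0.04], "delta_rot": [0, 0, 0]},
    {"fingers": 100, "delta_pos": [0, 0, 0.04], "delta_rot": [0, 0, 0]},
    {"fingers": 100, "delta_pos": [0, 0, 0.035], "delta_rot": [0, 0, 0]},
    {"fingers": 100, "delta_pos": [0, 0, 0], "delta_rot": [0, 0, 0]},
    {"fingers": 50, "delta_pos": [0, 0, 0], "delta_rot": [0, 0, 0]},
    {"fingers": 50, "delta_pos": [0, 0, 0], "delta_rot": [0, 0, 0]},
    {"fingers": 50, "delta_pos": [0, 0, 0], "delta_rot": [0, 0, 0]},
    {"fingers": 50, "delta_pos": [0, 0, 0], "delta_rot": [0, 0, 0]},
    {"fingers": 50, "delta_pos": [0, 0, 0], "delta_rot": [0, 0, 0]},
    {"fingers": 50, "delta_pos": [0, 0, 0], "delta_rot": [0, 0, 0]},
    {"fingers": 50, "delta_pos": [0, 0, 0], "delta_rot": [0, 0, 0]},
  ],
)

```text
t: 21.2
position: [0.4098, 0.2802, 0.0362]
orientation: [-179.8, 0.3, -94.1]
wrist_force: [-0.9, -0.0, 7.0]
width: 0.643
grasp_force: 43.0
```

```bash
python3 - <<'E'
from h import *
o=observe();print(o['t'],o['position'],o['width'],o['grasp_force'])
plan(.622,.178,.26)
E
```

```text
21.2 [0.40983176 0.28023213 0.03616953] 0.6425674350408312 43.037320375442505
from [0.41  0.28  0.036] yaw -94.1 tool d [ 0.0856 -0.2199 -0.2233]
```

Request:
servo_tool(
  series=[
    {"fingers": 50, "delta_pos": [0, 0, -0.03], "delta_rot": [0, 0, 0]},
    {"fingers": 50, "delta_pos": [0, 0, -0.05], "delta_rot": [0, 0, 0]},
    {"fingers": 50, "delta_pos": [0, 0, -0.05], "delta_rot": [0, 0, 0]},
    {"fingers": 50, "delta_pos": [0, 0, -0.05], "delta_rot": [0, 0, 0]},
    {"fingers": 50, "delta_pos": [0, 0, -0.045], "delta_rot": [0, 0, 0]},
    {"fingers": 50, "delta_pos": [0.0143, -0.0366, 0], "delta_rot": [0, 0, 0]},
    {"fingers": 50, "delta_pos": [0.0143, -0.0366, 0], "delta_rot": [0, 0, 0]},
    {"fingers": 50, "delta_pos": [0.0143, -0.0366, 0], "delta_rot": [0, 0, 0]},
    {"fingers": 50, "delta_pos": [0.0143, -0.0366, 0], "delta_rot": [0, 0, 0]},
    {"fingers": 50, "delta_pos": [0.0143, -0.0366, 0], "delta_rot": [0, 0, 0]},
    {"fingers": 50, "delta_pos": [0.0143, -0.0366, 0], "delta_rot": [0, 0, 0]},
    {"fingers": 50, "delta_pos": [0, 0, 0.035], "delta_rot": [0, 0, 0]},
    {"fingers": 50, "delta_pos": [0, 0, 0], "delta_rot": [0, 0, 0]},
    {"fingers": 50, "delta_pos": [0, 0, 0], "delta_rot": [0, 0, 0]},
  ],
)

```text
t: 22.6
position: [0.6206, 0.1767, 0.2229]
orientation: [180.0, -0.0, -94.2]
wrist_force: [-0.2, -0.0, -0.9]
width: 0.645
grasp_force: 43.3
```

```bash
python3 - <<'E'
from h import *
plan(.622,.178,.210)
E
```

```text
from [0.621 0.177 0.223] yaw -94.2 tool d [-0.0014 -0.0013  0.0129]
```

Request:
servo_tool(
  series=[
    {"fingers": 50, "delta_pos": [-0.001, -0.001, 0.0125], "delta_rot": [0, 0, 0]},
    {"fingers": 50, "delta_pos": [0, 0, 0], "delta_rot": [0, 0, 0]},
    {"fingers": 50, "delta_pos": [0, 0, 0], "delta_rot": [0, 0, 0]},
    {"fingers": 90, "delta_pos": [0, 0, 0], "delta_rot": [0, 0, 0]},
    {"fingers": 90, "delta_pos": [0, 0, 0], "delta_rot": [0, 0, 0]},
    {"fingers": 90, "delta_pos": [0, 0, 0], "delta_rot": [0, 0, 0]},
    {"fingers": 90, "delta_pos": [0, 0, 0], "delta_rot": [0, 0, 0]},
    {"fingers": 90, "delta_pos": [0, 0, 0], "delta_rot": [0, 0, 0]},
    {"fingers": 90, "delta_pos": [0, 0, 0], "delta_rot": [0, 0, 0]},
    {"fingers": 90, "delta_pos": [0, 0, 0], "delta_rot": [0, 0, 0]},
    {"fingers": 90, "delta_pos": [0, 0, 0], "delta_rot": [0, 0, 0]},
    {"fingers": 90, "delta_pos": [0, 0, -0.03], "delta_rot": [0, 0, 0]},
    {"fingers": 90, "delta_pos": [0, 0, -0.03], "delta_rot": [0, 0, 0]},
    {"fingers": 100, "delta_pos": [0.0212, 0.0361, 0], "delta_rot": [0, 0, 0]},
    {"fingers": 100, "delta_pos": [0.0212, 0.0361, 0], "delta_rot": [0, 0, 0]},
    {"fingers": 100, "delta_pos": [0.0212, 0.0361, 0], "delta_rot": [0, 0, 0]},
    {"fingers": 100, "delta_pos": [0.0212, 0.0361, 0], "delta_rot": [0, 0, 0]},
    {"fingers": 100, "delta_pos": [0.0212, 0.0361, 0], "delta_rot": [0, 0, 0]},
    {"fingers": 100, "delta_pos": [0, 0, 0.03], "delta_rot": [0, 0, 0]},
    {"fingers": 100, "delta_pos": [0, 0, 0], "delta_rot": [0, 0, 0]},
  ],
)

```text
t: 24.6
position: [0.4326, 0.0849, 0.2374]
orientation: [179.8, 0.0, -94.2]
wrist_force: [-0.3, -0.2, -1.5]
width: 1.002
grasp_force: 0.0
```

```bash
python3 - <<'E'
from h import *
o=observe();print(o['t'],o['orientation'])
lids('w9.png'); plan(.434,.085,.0335)
im=capture('scene'); cv2.imwrite('pics/s2.png',im[185:385,190:457,::-1]); s=cv2.imread('pics/s2.png'); cv2.imwrite('pics/s2.png',cv2.resize(s,(800,600),interpolation=cv2.INTER_CUBIC))
E
```

```text
24.6 [ 1.79832597e+02  1.21827705e-02 -9.41572042e+01]
[ 285   27   93  103 3851] [ 0.4132 -0.0403  0.046 ] [-0.192 -0.011]
[ 156  102   64  199 8162] [0.5581 0.0598 0.046 ] [-0.055  0.1  ]
[ 51 116  62  38 600] [ 0.6328 -0.0018  0.046 ] [0.024 0.044]
[ 43 184  65  46 693] [0.66   0.0665 0.046 ] [0.046 0.114]
[ 290  192   55   54 2314] [0.434  0.0848 0.046 ] [-0.181  0.116]
[ 336  277   47   42 1111] [0.3963 0.1739 0.046 ] [-0.225  0.202]
[ 132  288   45   64 1236] [0.6196 0.1866 0.046 ] [-0.003  0.231]
from [0.434 0.085 0.239] yaw -94.2 tool d [-2.000e-04 -9.000e-04  2.054e-01]
```

View pics/s2.png

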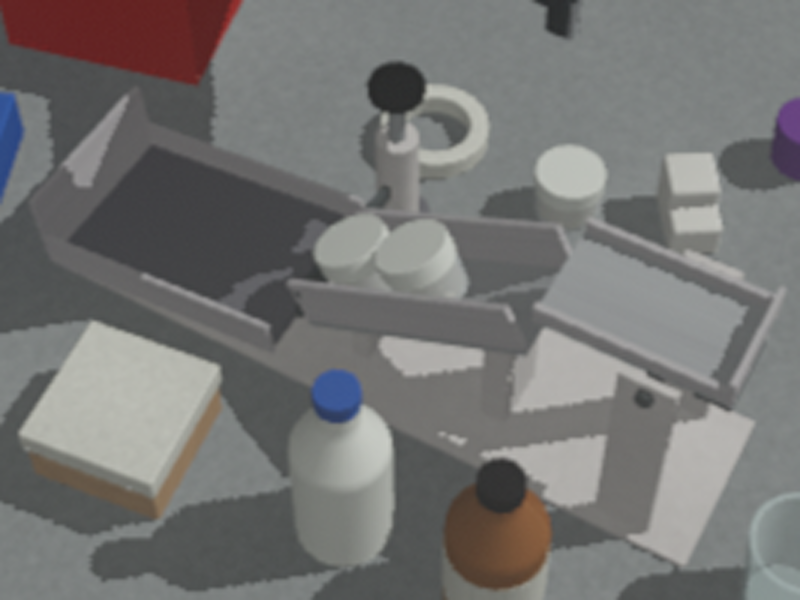

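Two pots wait behind the gate at crop (350,250) and (415,258), and the rocker is level. Next is pot B.

Request:
servo_tool(
  newtons=40,
  series=[
    {"fingers": 100, "delta_pos": [0, 0, 0.05], "delta_rot": [0, 0, 0]},
    {"fingers": 100, "delta_pos": [0, 0, 0.05], "delta_rot": [0, 0, 0]},
    {"fingers": 100, "delta_pos": [0, 0, 0.04], "delta_rot": [0, 0, 0]},
    {"fingers": 100, "delta_pos": [0, 0, 0.04], "delta_rot": [0, 0, 0]},
    {"fingers": 100, "delta_pos": [0, 0, 0.025], "delta_rot": [0, 0, 0]},
    {"fingers": 100, "delta_pos": [0, 0, 0], "delta_rot": [0, 0, 0]},
    {"fingers": 50, "delta_pos": [0, 0, 0], "delta_rot": [0, 0, 0]},
    {"fingers": 50, "delta_pos": [0, 0, 0], "delta_rot": [0, 0, 0]},
    {"fingers": 50, "delta_pos": [0, 0, 0], "delta_rot": [0, 0, 0]},
    {"fingers": 50, "delta_pos": [0, 0, 0], "delta_rot": [0, 0, 0]},
    {"fingers": 50, "delta_pos": [0, 0, 0], "delta_rot": [0, 0, 0]},
    {"fingers": 50, "delta_pos": [0, 0, 0], "delta_rot": [0, 0, 0]},
    {"fingers": 50, "delta_pos": [0, 0, 0], "delta_rot": [0, 0, 0]},
  ],
)

```text
t: 26.0
position: [0.4359, 0.0861, 0.0375]
orientation: [-179.8, 0.1, -94.2]
wrist_force: [0.7, -0.2, 6.3]
width: 0.644
grasp_force: 43.1
```

```bash
python3 - <<'E'
from h import *
o=observe();print(o['t'],o['position'],o['width'],o['grasp_force'])
plan(.622,.178,.26)
E
```

```text
26.0 [0.43590023 0.08610004 0.03751287] 0.6436707659482386 43.05230498313904
from [0.436 0.086 0.038] yaw -94.2 tool d [-0.1057 -0.1799 -0.2215]
```

Request:
servo_tool(
  series=[
    {"fingers": 50, "delta_pos": [0, 0, -0.03], "delta_rot": [0, 0, 0]},
    {"fingers": 50, "delta_pos": [0, 0, -0.05], "delta_rot": [0, 0, 0]},
    {"fingers": 50, "delta_pos": [0, 0, -0.05], "delta_rot": [0, 0, 0]},
    {"fingers": 50, "delta_pos": [0, 0, -0.05], "delta_rot": [0, 0, 0]},
    {"fingers": 50, "delta_pos": [0, 0, -0.045], "delta_rot": [0, 0, 0]},
    {"fingers": 50, "delta_pos": [-0.0211, -0.036, 0], "delta_rot": [0, 0, 0]},
    {"fingers": 50, "delta_pos": [-0.0211, -0.036, 0], "delta_rot": [0, 0, 0]},
    {"fingers": 50, "delta_pos": [-0.0211, -0.036, 0], "delta_rot": [0, 0, 0]},
    {"fingers": 50, "delta_pos": [-0.0211, -0.036, 0], "delta_rot": [0, 0, 0]},
    {"fingers": 50, "delta_pos": [-0.0211, -0.036, 0], "delta_rot": [0, 0, 0]},
    {"fingers": 50, "delta_pos": [0, 0, 0.035], "delta_rot": [0, 0, 0]},
    {"fingers": 50, "delta_pos": [0, 0, 0], "delta_rot": [0, 0, 0]},
    {"fingers": 50, "delta_pos": [0, 0, 0], "delta_rot": [0, 0, 0]},
  ],
)

```text
t: 27.3
position: [0.621, 0.1769, 0.2249]
orientation: [179.9, -0.1, -94.2]
wrist_force: [0.3, -0.7, 0.3]
width: 0.639
grasp_force: 43.2
```

```bash
python3 - <<'E'
from h import *
plan(.622,.178,.2115)
E
```

```text
from [0.621 0.177 0.225] yaw -94.2 tool d [-0.0012 -0.0009  0.0134]
```

Request:
servo_tool(
  series=[
    {"fingers": 50, "delta_pos": [-0.001, -0.001, 0.0125], "delta_rot": [0, 0, 0]},
    {"fingers": 50, "delta_pos": [0, 0, 0], "delta_rot": [0, 0, 0]},
    {"fingers": 50, "delta_pos": [0, 0, 0], "delta_rot": [0, 0, 0]},
    {"fingers": 90, "delta_pos": [0, 0, 0], "delta_rot": [0, 0, 0]},
    {"fingers": 90, "delta_pos": [0, 0, 0], "delta_rot": [0, 0, 0]},
    {"fingers": 90, "delta_pos": [0, 0, 0], "delta_rot": [0, 0, 0]},
    {"fingers": 90, "delta_pos": [0, 0, 0], "delta_rot": [0, 0, 0]},
    {"fingers": 90, "delta_pos": [0, 0, 0], "delta_rot": [0, 0, 0]},
    {"fingers": 90, "delta_pos": [0, 0, 0], "delta_rot": [0, 0, 0]},
    {"fingers": 90, "delta_pos": [0, 0, 0], "delta_rot": [0, 0, 0]},
    {"fingers": 90, "delta_pos": [0, 0, 0], "delta_rot": [0, 0, 0]},
    {"fingers": 90, "delta_pos": [0, 0, -0.03], "delta_rot": [0, 0, 0]},
    {"fingers": 90, "delta_pos": [0, 0, -0.03], "delta_rot": [0, 0, 0]},
    {"fingers": 70, "delta_pos": [-0.0423, 0.0201, 0], "delta_rot": [0, 0, 0]},
    {"fingers": 70, "delta_pos": [-0.0423, 0.0201, 0], "delta_rot": [0, 0, 0]},
    {"fingers": 70, "delta_pos": [-0.0423, 0.0201, 0], "delta_rot": [0, 0, 0]},
    {"fingers": 70, "delta_pos": [-0.0423, 0.0201, 0], "delta_rot": [0, 0, 0]},
    {"fingers": 70, "delta_pos": [-0.0423, 0.0201, 0], "delta_rot": [0, 0, 0]},
    {"fingers": 70, "delta_pos": [-0.0423, 0.0201, 0], "delta_rot": [0, 0, 0]},
    {"fingers": 70, "delta_pos": [0, 0, 0], "delta_rot": [0, 0, 0]},
  ],
)

```text
t: 29.3
position: [0.518, 0.4449, 0.2705]
orientation: [179.9, -0.0, -93.9]
wrist_force: [0.8, -1.2, -0.3]
width: 0.699
grasp_force: 0.0
```

```bash
python3 - <<'E'
from h import *
o=observe();print(o['t'],o['position'],o['orientation'])
im,c=save('wrist','w10.png')
s=capture('scene')[:,:,::-1]
a=cv2.resize(im[40:340,100:600,::-1],(750,450)); b=cv2.resize(s[225:300,275:400],(250,150))
o=np.zeros((600,750,3),np.uint8); o[:450]=a; o[450:,:250]=b; cv2.imwrite('pics/m1.png',o)
E
```

```text
29.3 [0.51799862 0.44490906 0.27045872] [ 1.79884377e+02 -4.61391310e-02 -9.38738776e+01]
```

View pics/m1.png

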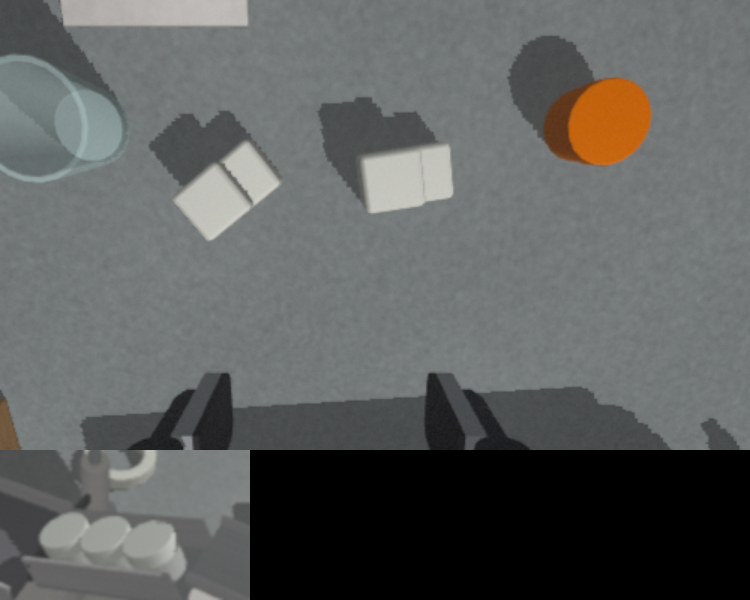

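All three pots wait in a row (inset). F3's step corners are (174,200), (218,165), (251,202) and (211,240); F2's are (360,157), (418,150), (425,206) and (370,213).

```bash
python3 - <<'E'
from h import *
c=calibration('wrist')
for n,pts in(('F3',[(174,200),(218,165),(251,202),(211,240)]),('F2',[(360,157),(418,150),(425,206),(370,213)])):
    w=np.array([px(c,100+u/1.5,40+v/1.5,.05)[:2] for u,v in pts]); m=w.mean(0); e=np.diff(w,axis=0,append=w[:1])
    print(n,m.round(4),[(round(float(np.hypot(*v)),3),round(float(np.degrees(np.arctan2(v[1],v[0])))) ) for v in e])
print('beaker',px(c,100+90/1.5,40+125/1.5,0))
E
```

```text
F3 [0.5969 0.3964] [(0.039, -148), (0.033, 127), (0.04, 38), (0.037, -54)]
F2 [0.4725 0.3916] [(0.039, -177), (0.038, 96), (0.038, 3), (0.038, -83)]
beaker [0.69380169 0.33685164 0.        ]
```

```bash
python3 - <<'E'
from h import *
plan(.592,.3925,.032,-144)
E
```

```text
from [0.52  0.441 0.272] yaw -94.1 tool d [ 0.0434 -0.0753  0.2397] rot [ 0.    -0.001  0.872]; d in new frame [-0.0295 -0.0818  0.2397] j6 -61
```

Request:
servo_tool(
  newtons=25,
  series=[
    {"fingers": 75, "delta_pos": [0, 0, 0], "delta_rot": [0, 0, 0.1453]},
    {"fingers": 75, "delta_pos": [0, 0, 0], "delta_rot": [0, 0, 0.1453]},
    {"fingers": 75, "delta_pos": [0, 0, 0], "delta_rot": [0, 0, 0.1453]},
    {"fingers": 75, "delta_pos": [0, 0, 0], "delta_rot": [0, 0, 0.1453]},
    {"fingers": 75, "delta_pos": [0, 0, 0], "delta_rot": [0, 0, 0.1453]},
    {"fingers": 75, "delta_pos": [0, 0, 0], "delta_rot": [0, 0, 0.1453]},
    {"fingers": 75, "delta_pos": [-0.0098, -0.0273, 0], "delta_rot": [0, 0, 0]},
    {"fingers": 75, "delta_pos": [-0.0098, -0.0273, 0], "delta_rot": [0, 0, 0]},
    {"fingers": 75, "delta_pos": [-0.0098, -0.0273, 0], "delta_rot": [0, 0, 0]},
    {"fingers": 75, "delta_pos": [0, 0, 0.045], "delta_rot": [0, 0, 0]},
    {"fingers": 75, "delta_pos": [0, 0, 0.045], "delta_rot": [0, 0, 0]},
    {"fingers": 75, "delta_pos": [0, 0, 0.045], "delta_rot": [0, 0, 0]},
    {"fingers": 75, "delta_pos": [0, 0, 0], "delta_rot": [0, 0, 0]},
    {"fingers": 75, "delta_pos": [0, 0, 0], "delta_rot": [0, 0, 0]},
  ],
)

```text
t: 30.8
position: [0.5934, 0.3899, 0.1385]
orientation: [-179.9, -0.0, -144.2]
wrist_force: [-0.4, 0.2, 1.5]
width: 0.75
grasp_force: 0.0
```

```bash
python3 - <<'E'
from h import *
plan(.592,.3925,.032,-144)
E
```

```text
from [0.593 0.39  0.139] yaw -144.2 tool d [-0.0003  0.0031  0.1065] rot [-0.001 -0.    -0.003]; d in new frame [-0.0003  0.0029  0.1065] j6 -104
```

Request:
servo_tool(
  newtons=25,
  series=[
    {"fingers": 75, "delta_pos": [0, 0.0025, 0.045], "delta_rot": [0, 0, 0]},
    {"fingers": 75, "delta_pos": [0, 0, 0.04], "delta_rot": [0, 0, 0]},
    {"fingers": 75, "delta_pos": [0, 0, 0.021], "delta_rot": [0, 0, 0]},
    {"fingers": 75, "delta_pos": [0, 0, 0], "delta_rot": [0, 0, 0]},
    {"fingers": 30, "delta_pos": [0, 0, 0], "delta_rot": [0, 0, 0]},
    {"fingers": 30, "delta_pos": [0, 0, 0], "delta_rot": [0, 0, 0]},
    {"fingers": 30, "delta_pos": [0, 0, 0], "delta_rot": [0, 0, 0]},
    {"fingers": 30, "delta_pos": [0, 0, 0], "delta_rot": [0, 0, 0]},
    {"fingers": 30, "delta_pos": [0, 0, 0], "delta_rot": [0, 0, 0]},
    {"fingers": 30, "delta_pos": [0, 0, 0], "delta_rot": [0, 0, 0]},
    {"fingers": 30, "delta_pos": [0, 0, -0.02], "delta_rot": [0, 0, 0]},
    {"fingers": 30, "delta_pos": [0, 0, -0.05], "delta_rot": [0, 0, 0]},
    {"fingers": 30, "delta_pos": [0, 0, -0.05], "delta_rot": [0, 0, 0]},
    {"fingers": 30, "delta_pos": [0, 0, -0.05], "delta_rot": [0, 0, 0]},
    {"fingers": 30, "delta_pos": [0, 0, -0.05], "delta_rot": [0, 0, 0]},
    {"fingers": 30, "delta_pos": [0, 0, 0], "delta_rot": [0, 0, 0]},
    {"fingers": 30, "delta_pos": [0, 0, 0], "delta_rot": [0, 0, 0]},
  ],
)

```text
t: 32.5
position: [0.5917, 0.3935, 0.2554]
orientation: [179.9, 0.4, -144.1]
wrist_force: [-0.8, 0.4, -1.3]
width: 0.465
grasp_force: 26.3
```

```bash
python3 - <<'E'
from h import *
o=observe();print(o['t'],o['width'],o['joint_positions'].round(0))
plan(.39,-.33,.18)
E
```

```text
32.5 0.46518707109652613 [  50.   19.   25.    0.  -95. -104.]
from [0.592 0.394 0.255] yaw -144.1 tool d [ 0.5878 -0.4683  0.071 ]
```

Request:
servo_tool(
  series=[
    {"fingers": 30, "delta_pos": [0.0346, -0.0275, 0], "delta_rot": [0, 0, 0]},
    {"fingers": 30, "delta_pos": [0.0346, -0.0275, 0], "delta_rot": [0, 0, 0]},
    {"fingers": 30, "delta_pos": [0.0346, -0.0275, 0], "delta_rot": [0, 0, 0]},
    {"fingers": 30, "delta_pos": [0.0346, -0.0275, 0], "delta_rot": [0, 0, 0]},
    {"fingers": 30, "delta_pos": [0.0346, -0.0275, 0], "delta_rot": [0, 0, 0]},
    {"fingers": 30, "delta_pos": [0.0346, -0.0275, 0], "delta_rot": [0, 0, 0]},
    {"fingers": 30, "delta_pos": [0.0346, -0.0275, 0], "delta_rot": [0, 0, 0]},
    {"fingers": 30, "delta_pos": [0.0346, -0.0275, 0], "delta_rot": [0, 0, 0]},
    {"fingers": 30, "delta_pos": [0.0346, -0.0275, 0], "delta_rot": [0, 0, 0]},
    {"fingers": 30, "delta_pos": [0.0346, -0.0275, 0], "delta_rot": [0, 0, 0]},
    {"fingers": 30, "delta_pos": [0.0346, -0.0275, 0], "delta_rot": [0, 0, 0]},
    {"fingers": 30, "delta_pos": [0.0346, -0.0275, 0], "delta_rot": [0, 0, 0]},
    {"fingers": 30, "delta_pos": [0.0346, -0.0275, 0], "delta_rot": [0, 0, 0]},
    {"fingers": 30, "delta_pos": [0.0346, -0.0275, 0], "delta_rot": [0, 0, 0]},
    {"fingers": 30, "delta_pos": [0.0346, -0.0275, 0], "delta_rot": [0, 0, 0]},
    {"fingers": 30, "delta_pos": [0.0346, -0.0275, 0], "delta_rot": [0, 0, 0]},
    {"fingers": 30, "delta_pos": [0.0346, -0.0275, 0], "delta_rot": [0, 0, 0]},
    {"fingers": 30, "delta_pos": [0, 0, 0.03], "delta_rot": [0, 0, 0]},
    {"fingers": 30, "delta_pos": [0, 0, 0.03], "delta_rot": [0, 0, 0]},
    {"fingers": 30, "delta_pos": [0, 0, 0], "delta_rot": [0, 0, 0]},
  ],
)

```text
t: 34.5
position: [0.3861, -0.3293, 0.1858]
orientation: [179.5, -0.2, -144.2]
wrist_force: [-1.0, 1.5, -0.7]
width: 0.466
grasp_force: 26.2
```

Request:
servo_tool(
  series=[
    {"fingers": 80, "delta_pos": [0, 0, 0], "delta_rot": [0, 0, 0]},
    {"fingers": 80, "delta_pos": [0, 0, 0], "delta_rot": [0, 0, 0]},
    {"fingers": 80, "delta_pos": [0, 0, 0], "delta_rot": [0, 0, 0]},
    {"fingers": 80, "delta_pos": [0, 0, -0.035], "delta_rot": [0, 0, 0]},
    {"fingers": 80, "delta_pos": [0, 0, -0.035], "delta_rot": [0, 0, 0]},
  ],
)

```text
t: 35.0
position: [0.3882, -0.3301, 0.2626]
orientation: [180.0, -0.0, -144.1]
wrist_force: [1.0, 0.4, 0.3]
width: 0.797
grasp_force: 0.0
```

Request:
servo_tool(
  series=[
    {"fingers": 75, "delta_pos": [-0.0286, 0.0317, 0], "delta_rot": [0, 0, 0]},
    {"fingers": 75, "delta_pos": [-0.0286, 0.0317, 0], "delta_rot": [0, 0, 0]},
    {"fingers": 75, "delta_pos": [-0.0286, 0.0317, 0], "delta_rot": [0, 0, 0]},
    {"fingers": 75, "delta_pos": [-0.0286, 0.0317, 0], "delta_rot": [0, 0, 0]},
    {"fingers": 75, "delta_pos": [-0.0286, 0.0317, 0], "delta_rot": [0, 0, 0]},
    {"fingers": 75, "delta_pos": [-0.0286, 0.0317, 0], "delta_rot": [0, 0, 0]},
    {"fingers": 75, "delta_pos": [-0.0286, 0.0317, 0], "delta_rot": [0, 0, 0]},
    {"fingers": 75, "delta_pos": [-0.0286, 0.0317, 0], "delta_rot": [0, 0, 0]},
    {"fingers": 75, "delta_pos": [-0.0286, 0.0317, 0], "delta_rot": [0, 0, 0]},
    {"fingers": 75, "delta_pos": [-0.0286, 0.0317, 0], "delta_rot": [0, 0, 0]},
    {"fingers": 75, "delta_pos": [-0.0286, 0.0317, 0], "delta_rot": [0, 0, 0]},
    {"fingers": 75, "delta_pos": [-0.0286, 0.0317, 0], "delta_rot": [0, 0, 0]},
    {"fingers": 75, "delta_pos": [-0.0286, 0.0317, 0], "delta_rot": [0, 0, 0]},
    {"fingers": 75, "delta_pos": [-0.0286, 0.0317, 0], "delta_rot": [0, 0, 0]},
    {"fingers": 75, "delta_pos": [-0.0286, 0.0317, 0], "delta_rot": [0, 0, 0]},
    {"fingers": 75, "delta_pos": [-0.0286, 0.0317, 0], "delta_rot": [0, 0, 0]},
    {"fingers": 75, "delta_pos": [-0.0286, 0.0317, 0], "delta_rot": [0, 0, 0]},
    {"fingers": 75, "delta_pos": [0, 0, 0], "delta_rot": [0, 0, 0]},
  ],
)

```text
t: 36.8
position: [0.4659, 0.3954, 0.2592]
orientation: [-180.0, -0.2, -143.9]
wrist_force: [-1.5, -0.2, -1.3]
width: 0.752
grasp_force: 0.0
```

Request:
servo_tool(
  series=[
    {"fingers": 75, "delta_pos": [0, 0, 0], "delta_rot": [0, 0, 0.135]},
    {"fingers": 75, "delta_pos": [0, 0, 0], "delta_rot": [0, 0, 0.135]},
    {"fingers": 75, "delta_pos": [0, 0, 0], "delta_rot": [0, 0, 0.135]},
    {"fingers": 75, "delta_pos": [0, 0, 0], "delta_rot": [0, 0, 0.135]},
    {"fingers": 75, "delta_pos": [0, 0, 0], "delta_rot": [0, 0, 0]},
  ],
)

```text
t: 37.3
position: [0.4667, 0.3913, 0.2625]
orientation: [179.9, 0.1, -175.1]
wrist_force: [-0.2, -0.2, -0.5]
width: 0.752
grasp_force: 0.0
```

```bash
python3 - <<'E'
from h import *
o=observe();print(o['t'],o['joint_positions'].round(0))
plan(.467,.391,.032,-175); im,c=save('wrist','w11.png')
print('pred step',proj(c,(.4725,.3916,.05)), 'F1', proj(c,(.4,.174,.05)))
g=cv2.cvtColor(im,cv2.COLOR_RGB2GRAY); n,l,st,ce=cv2.connectedComponentsWithStats((g>150).astype(np.uint8))
for i in range(1,n):
    if 300<st[i][4]<12000: print(st[i],ce[i].round(),px(c,*ce[i],.045).round(3))
E
```

```text
37.3 [  59.    4.    8.    0.  -94. -144.]
from [0.467 0.391 0.263] yaw -175.1 tool d [-0.     -0.0006  0.2305] rot [ 0.001  0.001 -0.002]; d in new frame [-0.0003 -0.0003  0.2305] j6 -144
pred step [319.29126078 217.56871568] F1 [101.76989816 126.15259295]
[  74   96   85   74 3258] [116. 129.] [0.402 0.184 0.045]
[ 305  171   36   63 2073] [323. 203.] [0.457 0.394 0.045]
[  90  255  137   97 4270] [160. 290.] [0.573 0.218 0.045]
```

Request:
servo_tool(
  newtons=25,
  series=[
    {"fingers": 75, "delta_pos": [0, 0.001, 0.05], "delta_rot": [0, 0, 0]},
    {"fingers": 75, "delta_pos": [0, 0, 0.05], "delta_rot": [0, 0, 0]},
    {"fingers": 75, "delta_pos": [0, 0, 0.05], "delta_rot": [0, 0, 0]},
    {"fingers": 75, "delta_pos": [0, 0, 0.05], "delta_rot": [0, 0, 0]},
    {"fingers": 75, "delta_pos": [0, 0, 0.03], "delta_rot": [0, 0, 0]},
    {"fingers": 75, "delta_pos": [0, 0, 0], "delta_rot": [0, 0, 0]},
    {"fingers": 30, "delta_pos": [0, 0, 0], "delta_rot": [0, 0, 0]},
    {"fingers": 30, "delta_pos": [0, 0, 0], "delta_rot": [0, 0, 0]},
    {"fingers": 30, "delta_pos": [0, 0, 0], "delta_rot": [0, 0, 0]},
    {"fingers": 30, "delta_pos": [0, 0, 0], "delta_rot": [0, 0, 0]},
    {"fingers": 30, "delta_pos": [0, 0, 0], "delta_rot": [0, 0, 0]},
    {"fingers": 30, "delta_pos": [0, 0, 0], "delta_rot": [0, 0, 0]},
    {"fingers": 30, "delta_pos": [0, 0, -0.02], "delta_rot": [0, 0, 0]},
    {"fingers": 30, "delta_pos": [0, 0, -0.05], "delta_rot": [0, 0, 0]},
    {"fingers": 30, "delta_pos": [0, 0, -0.05], "delta_rot": [0, 0, 0]},
    {"fingers": 30, "delta_pos": [0, 0, -0.05], "delta_rot": [0, 0, 0]},
    {"fingers": 30, "delta_pos": [0, 0, -0.05], "delta_rot": [0, 0, 0]},
    {"fingers": 30, "delta_pos": [0, 0, 0], "delta_rot": [0, 0, 0]},
  ],
)

```text
t: 39.15
position: [0.4687, 0.3933, 0.2622]
orientation: [179.4, 0.7, -175.1]
wrist_force: [0.3, 0.1, 0.9]
width: 0.465
grasp_force: 26.6
```

```bash
python3 - <<'E'
from h import *
plan(.37,-.37,.18)
E
```

```text
from [0.469 0.393 0.262] yaw -175.1 tool d [ 0.1648 -0.7528  0.0725]
```

Request:
servo_tool(
  series=[
    {"fingers": 30, "delta_pos": [0.0097, -0.0443, 0], "delta_rot": [0, 0, 0]},
    {"fingers": 30, "delta_pos": [0.0097, -0.0443, 0], "delta_rot": [0, 0, 0]},
    {"fingers": 30, "delta_pos": [0.0097, -0.0443, 0], "delta_rot": [0, 0, 0]},
    {"fingers": 30, "delta_pos": [0.0097, -0.0443, 0], "delta_rot": [0, 0, 0]},
    {"fingers": 30, "delta_pos": [0.0097, -0.0443, 0], "delta_rot": [0, 0, 0]},
    {"fingers": 30, "delta_pos": [0.0097, -0.0443, 0], "delta_rot": [0, 0, 0]},
    {"fingers": 30, "delta_pos": [0.0097, -0.0443, 0], "delta_rot": [0, 0, 0]},
    {"fingers": 30, "delta_pos": [0.0097, -0.0443, 0], "delta_rot": [0, 0, 0]},
    {"fingers": 30, "delta_pos": [0.0097, -0.0443, 0], "delta_rot": [0, 0, 0]},
    {"fingers": 30, "delta_pos": [0.0097, -0.0443, 0], "delta_rot": [0, 0, 0]},
    {"fingers": 30, "delta_pos": [0.0097, -0.0443, 0], "delta_rot": [0, 0, 0]},
    {"fingers": 30, "delta_pos": [0.0097, -0.0443, 0], "delta_rot": [0, 0, 0]},
    {"fingers": 30, "delta_pos": [0.0097, -0.0443, 0], "delta_rot": [0, 0, 0]},
    {"fingers": 30, "delta_pos": [0.0097, -0.0443, 0], "delta_rot": [0, 0, 0]},
    {"fingers": 30, "delta_pos": [0.0097, -0.0443, 0], "delta_rot": [0, 0, 0]},
    {"fingers": 30, "delta_pos": [0.0097, -0.0443, 0], "delta_rot": [0, 0, 0]},
    {"fingers": 30, "delta_pos": [0.0097, -0.0443, 0], "delta_rot": [0, 0, 0]},
    {"fingers": 30, "delta_pos": [0, 0, 0.03], "delta_rot": [0, 0, 0]},
    {"fingers": 30, "delta_pos": [0, 0, 0.03], "delta_rot": [0, 0, 0]},
    {"fingers": 30, "delta_pos": [0, 0, 0], "delta_rot": [0, 0, 0]},
  ],
)

```text
t: 41.15
position: [0.3653, -0.3714, 0.1871]
orientation: [179.7, -0.3, -175.1]
wrist_force: [-0.4, 0.7, -0.8]
width: 0.465
grasp_force: 26.6
```

Request:
servo_tool(
  series=[
    {"fingers": 80, "delta_pos": [0, 0, 0], "delta_rot": [0, 0, 0]},
    {"fingers": 80, "delta_pos": [0, 0, 0], "delta_rot": [0, 0, 0]},
    {"fingers": 80, "delta_pos": [0, 0, 0], "delta_rot": [0, 0, 0]},
    {"fingers": 80, "delta_pos": [0, 0, -0.035], "delta_rot": [0, 0, 0]},
    {"fingers": 80, "delta_pos": [0, 0, -0.035], "delta_rot": [0, 0, 0]},
    {"fingers": 80, "delta_pos": [0, 0, 0], "delta_rot": [0, 0, 0]},
  ],
)

```text
t: 41.75
position: [0.3682, -0.3736, 0.2685]
orientation: [-179.6, 0.4, -175.1]
wrist_force: [-0.2, -0.3, 0.5]
width: 0.796
grasp_force: 0.0
```

Request:
servo_tool(
  series=[
    {"fingers": 75, "delta_pos": [0, 0, 0], "delta_rot": [0, 0, -0.1287]},
    {"fingers": 75, "delta_pos": [0, 0, 0], "delta_rot": [0, 0, -0.1287]},
    {"fingers": 75, "delta_pos": [0, 0, 0], "delta_rot": [0, 0, -0.1287]},
    {"fingers": 75, "delta_pos": [-0.0213, 0.0364, 0], "delta_rot": [0, 0, 0]},
    {"fingers": 75, "delta_pos": [-0.0213, 0.0364, 0], "delta_rot": [0, 0, 0]},
    {"fingers": 75, "delta_pos": [-0.0213, 0.0364, 0], "delta_rot": [0, 0, 0]},
    {"fingers": 75, "delta_pos": [-0.0213, 0.0364, 0], "delta_rot": [0, 0, 0]},
    {"fingers": 75, "delta_pos": [-0.0213, 0.0364, 0], "delta_rot": [0, 0, 0]},
    {"fingers": 75, "delta_pos": [-0.0213, 0.0364, 0], "delta_rot": [0, 0, 0]},
    {"fingers": 75, "delta_pos": [-0.0213, 0.0364, 0], "delta_rot": [0, 0, 0]},
    {"fingers": 75, "delta_pos": [-0.0213, 0.0364, 0], "delta_rot": [0, 0, 0]},
    {"fingers": 75, "delta_pos": [-0.0213, 0.0364, 0], "delta_rot": [0, 0, 0]},
    {"fingers": 75, "delta_pos": [-0.0213, 0.0364, 0], "delta_rot": [0, 0, 0]},
    {"fingers": 75, "delta_pos": [-0.0213, 0.0364, 0], "delta_rot": [0, 0, 0]},
    {"fingers": 75, "delta_pos": [-0.0213, 0.0364, 0], "delta_rot": [0, 0, 0]},
    {"fingers": 75, "delta_pos": [-0.0213, 0.0364, 0], "delta_rot": [0, 0, 0]},
    {"fingers": 75, "delta_pos": [0, 0, 0.04], "delta_rot": [0, 0, 0]},
    {"fingers": 75, "delta_pos": [0, 0, 0], "delta_rot": [0, 0, 0]},
    {"fingers": 75, "delta_pos": [0, 0, 0], "delta_rot": [0, 0, 0]},
  ],
)

```text
t: 43.65
position: [0.3985, 0.1747, 0.2224]
orientation: [-180.0, 0.0, -152.9]
wrist_force: [-0.4, -0.6, 1.0]
width: 0.755
grasp_force: 0.0
```

```bash
python3 - <<'E'
from h import *
o=observe();print(o['t'],o['joint_positions'].round(0))
plan(.402,.176,.032,-153); im,c=save('wrist','w12.png')
print('pred step',proj(c,(.397,.173,.05)))
g=cv2.cvtColor(im,cv2.COLOR_RGB2GRAY); n,l,st,ce=cv2.connectedComponentsWithStats((g>150).astype(np.uint8))
for i in range(1,n):
    if 300<st[i][4]<12000: 
        r=cv2.minAreaRect(cv2.findNonZero((l==i).astype(np.uint8))); print(st[i],ce[i].round(),px(c,*ce[i],.045).round(3),r)
E
```

```text
43.65 [  51.  -24.  -21.    0.  -93. -113.]
from [0.398 0.175 0.222] yaw -152.9 tool d [-0.0037 -0.0003  0.1904] rot [-0.001  0.     0.001]; d in new frame [-0.0038 -0.0004  0.1904] j6 -113
pred step [319.17454513 219.81046933]
[  60   73  101  100 4007] [109. 122.] [ 0.403 -0.028  0.045] ((108.00001525878906, 122.5), (105.35890197753906, 88.38834381103516), 45.0)
[ 299  198   41   60 2271] [320. 227.] [0.404 0.177 0.045] ((319.0, 227.5), (59.0, 40.0), 90.0)
[  66  260  145   76 5850] [141. 298.] [0.553 0.05  0.045] ((131.5259246826172, 300.6799011230469), (143.75033569335938, 65.26324462890625), 27.012666702270508)
[ 13 326  39  52 974] [ 31. 345.] [ 0.659 -0.037  0.045] ((24.604095458984375, 348.2253723144531), (34.912452697753906, 54.75959396362305), 43.9583740234375)
[ 243  326   94   77 1554] [291. 358.] [0.548 0.216 0.045] ((285.69464111328125, 358.23248291015625), (94.03395080566406, 42.20132064819336), 36.02737045288086)
[ 46 363  37  37 516] [ 64. 379.] [0.687 0.005 0.045] ((57.964698791503906, 374.9588317871094), (33.732688903808594, 36.01045608520508), 49.398704528808594)
[235 371  41  39 983] [255. 387.] [0.6   0.197 0.045] ((256.9610900878906, 390.1985778808594), (35.000160217285156, 40.694881439208984), 82.64761352539062)
```

Foam lies perfectly aligned with the tool. Descend and grasp.

Request:
servo_tool(
  newtons=25,
  series=[
    {"fingers": 75, "delta_pos": [-0.003, 0, 0.05], "delta_rot": [0, 0, 0]},
    {"fingers": 75, "delta_pos": [0, 0, 0.05], "delta_rot": [0, 0, 0]},
    {"fingers": 75, "delta_pos": [0, 0, 0.05], "delta_rot": [0, 0, 0]},
    {"fingers": 75, "delta_pos": [0, 0, 0.04], "delta_rot": [0, 0, 0]},
    {"fingers": 75, "delta_pos": [0, 0, 0], "delta_rot": [0, 0, 0]},
    {"fingers": 30, "delta_pos": [0, 0, 0], "delta_rot": [0, 0, 0]},
    {"fingers": 30, "delta_pos": [0, 0, 0], "delta_rot": [0, 0, 0]},
    {"fingers": 30, "delta_pos": [0, 0, 0], "delta_rot": [0, 0, 0]},
    {"fingers": 30, "delta_pos": [0, 0, 0], "delta_rot": [0, 0, 0]},
    {"fingers": 30, "delta_pos": [0, 0, 0], "delta_rot": [0, 0, 0]},
    {"fingers": 30, "delta_pos": [0, 0, 0], "delta_rot": [0, 0, 0]},
    {"fingers": 30, "delta_pos": [0, 0, -0.02], "delta_rot": [0, 0, 0]},
    {"fingers": 30, "delta_pos": [0, 0, -0.05], "delta_rot": [0, 0, 0]},
    {"fingers": 30, "delta_pos": [0, 0, -0.05], "delta_rot": [0, 0, 0]},
    {"fingers": 30, "delta_pos": [0, 0, -0.05], "delta_rot": [0, 0, 0]},
    {"fingers": 30, "delta_pos": [0, 0, -0.05], "delta_rot": [0, 0, 0]},
    {"fingers": 30, "delta_pos": [0, 0, 0], "delta_rot": [0, 0, 0]},
  ],
)

```text
t: 45.4
position: [0.4033, 0.1772, 0.2616]
orientation: [179.9, 0.9, -153.0]
wrist_force: [0.4, 0.1, -0.2]
width: 0.463
grasp_force: 26.3
```

```bash
python3 - <<'E'
from h import *
plan(.39,-.35,.18)
E
```

```text
from [0.403 0.177 0.262] yaw -153.0 tool d [ 0.2526 -0.4638  0.0765]
```

Request:
servo_tool(
  series=[
    {"fingers": 30, "delta_pos": [0.0194, -0.0357, 0], "delta_rot": [0, 0, 0]},
    {"fingers": 30, "delta_pos": [0.0194, -0.0357, 0], "delta_rot": [0, 0, 0]},
    {"fingers": 30, "delta_pos": [0.0194, -0.0357, 0], "delta_rot": [0, 0, 0]},
    {"fingers": 30, "delta_pos": [0.0194, -0.0357, 0], "delta_rot": [0, 0, 0]},
    {"fingers": 30, "delta_pos": [0.0194, -0.0357, 0], "delta_rot": [0, 0, 0]},
    {"fingers": 30, "delta_pos": [0.0194, -0.0357, 0], "delta_rot": [0, 0, 0]},
    {"fingers": 30, "delta_pos": [0.0194, -0.0357, 0], "delta_rot": [0, 0, 0]},
    {"fingers": 30, "delta_pos": [0.0194, -0.0357, 0], "delta_rot": [0, 0, 0]},
    {"fingers": 30, "delta_pos": [0.0194, -0.0357, 0], "delta_rot": [0, 0, 0]},
    {"fingers": 30, "delta_pos": [0.0194, -0.0357, 0], "delta_rot": [0, 0, 0]},
    {"fingers": 30, "delta_pos": [0.0194, -0.0357, 0], "delta_rot": [0, 0, 0]},
    {"fingers": 30, "delta_pos": [0.0194, -0.0357, 0], "delta_rot": [0, 0, 0]},
    {"fingers": 30, "delta_pos": [0.0194, -0.0357, 0], "delta_rot": [0, 0, 0]},
    {"fingers": 30, "delta_pos": [0, 0, 0.03], "delta_rot": [0, 0, 0]},
    {"fingers": 30, "delta_pos": [0, 0, 0.03], "delta_rot": [0, 0, 0]},
    {"fingers": 30, "delta_pos": [0, 0, 0], "delta_rot": [0, 0, 0]},
    {"fingers": 30, "delta_pos": [0, 0, 0], "delta_rot": [0, 0, 0]},
  ],
)

```text
t: 47.1
position: [0.3876, -0.352, 0.1932]
orientation: [-179.9, 0.0, -152.9]
wrist_force: [-0.6, 0.3, 0.6]
width: 0.465
grasp_force: 26.3
```

Request:
servo_tool(
  series=[
    {"fingers": 80, "delta_pos": [0, 0, 0], "delta_rot": [0, 0, 0]},
    {"fingers": 80, "delta_pos": [0, 0, 0], "delta_rot": [0, 0, 0]},
    {"fingers": 80, "delta_pos": [0, 0, 0], "delta_rot": [0, 0, 0]},
    {"fingers": 80, "delta_pos": [0, 0, -0.035], "delta_rot": [0, 0, 0]},
    {"fingers": 80, "delta_pos": [0, 0, -0.035], "delta_rot": [0, 0, 0]},
    {"fingers": 80, "delta_pos": [0, 0, -0.02], "delta_rot": [0, 0, 0]},
    {"fingers": 80, "delta_pos": [0, 0, 0], "delta_rot": [0, 0, 0]},
  ],
)

```text
t: 47.8
position: [0.3883, -0.3523, 0.2859]
orientation: [-179.7, 0.2, -152.9]
wrist_force: [-0.2, 0.1, -0.1]
width: 0.8
grasp_force: 0.0
```

```bash
python3 - <<'E'
from h import *
o=observe();print(o['t'],o['position'])
a,c=save('wrist','w13.png'); s=capture('scene')[:,:,::-1]
m=np.zeros((600,800,3),np.uint8); m[:300,:400]=cv2.resize(a[:,:,::-1],(400,300)); m[:300,400:]=cv2.resize(s[120:270,180:380],(400,300))
m[300:,:400]=cv2.resize(s[210:360,270:470],(400,300)); d=capture('side')[:,:,::-1]; m[300:,400:]=cv2.resize(d,(400,300))
cv2.imwrite('pics/m2.png',m)
E
```

```text
47.8 [ 0.38828736 -0.35227473  0.28591446]
```

View pics/m2.png

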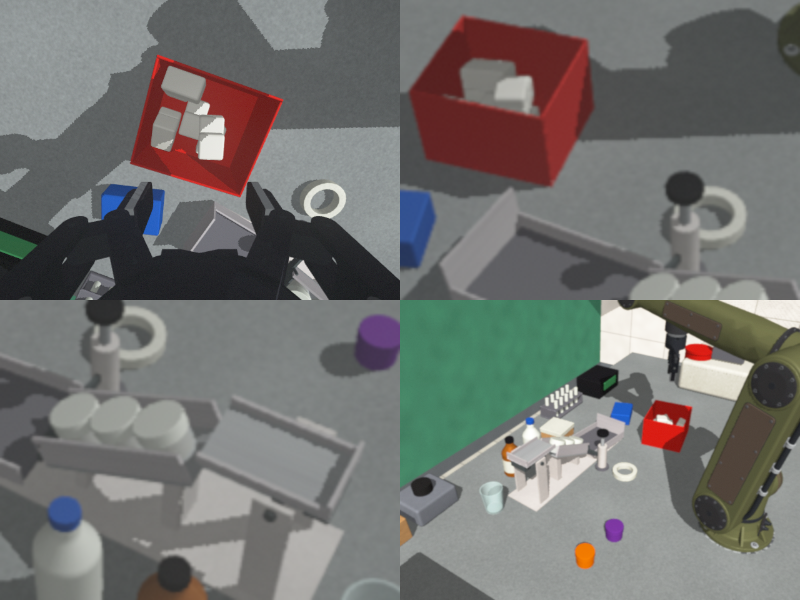

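All five foams are in the bin, the three pots are queued, and the plunger is up. Next I locate the plunger head precisely.

Request:
servo_tool(
  series=[
    {"fingers": 0, "delta_pos": [0, 0, 0], "delta_rot": [0, 0, -0.147]},
    {"fingers": 0, "delta_pos": [0, 0, 0], "delta_rot": [0, 0, -0.147]},
    {"fingers": 0, "delta_pos": [0, 0, 0], "delta_rot": [0, 0, -0.147]},
    {"fingers": 0, "delta_pos": [0, 0, 0], "delta_rot": [0, 0, -0.147]},
    {"fingers": 0, "delta_pos": [0, 0, 0], "delta_rot": [0, 0, -0.147]},
    {"fingers": 0, "delta_pos": [0, 0, 0], "delta_rot": [0, 0, -0.147]},
    {"fingers": 0, "delta_pos": [0, 0, 0], "delta_rot": [0, 0, -0.147]},
    {"fingers": 0, "delta_pos": [-0.0454, -0.0093, 0], "delta_rot": [0, 0, 0]},
    {"fingers": 0, "delta_pos": [-0.0454, -0.0093, 0], "delta_rot": [0, 0, 0]},
    {"fingers": 0, "delta_pos": [-0.0454, -0.0093, 0], "delta_rot": [0, 0, 0]},
    {"fingers": 0, "delta_pos": [-0.0454, -0.0093, 0], "delta_rot": [0, 0, 0]},
    {"fingers": 0, "delta_pos": [-0.0454, -0.0093, 0], "delta_rot": [0, 0, 0]},
    {"fingers": 0, "delta_pos": [-0.0454, -0.0093, 0], "delta_rot": [0, 0, 0]},
    {"fingers": 0, "delta_pos": [-0.0454, -0.0093, 0], "delta_rot": [0, 0, 0]},
    {"fingers": 0, "delta_pos": [-0.0454, -0.0093, 0], "delta_rot": [0, 0, 0]},
    {"fingers": 0, "delta_pos": [-0.0454, -0.0093, 0], "delta_rot": [0, 0, 0]},
    {"fingers": 0, "delta_pos": [0, 0, 0], "delta_rot": [0, 0, 0]},
    {"fingers": 0, "delta_pos": [0, 0, 0], "delta_rot": [0, 0, 0]},
  ],
)

```text
t: 49.75
position: [0.4992, 0.0511, 0.2799]
orientation: [179.9, -0.1, -93.9]
wrist_force: [0.2, -0.4, -0.2]
width: -0.004
grasp_force: 0.0
```

```bash
python3 - <<'E'
from h import *
im,c=save('wrist','w14.png'); g=im.max(2)
print(proj(c,stw((-.105,-.002,.16))))
n,l,st,ce=cv2.connectedComponentsWithStats((g<45).astype(np.uint8))
for i in range(1,n):
    if st[i][4]>400: w=px(c,*ce[i],.157); print(st[i],ce[i].round(),w.round(4)); plan(w[0],w[1],.2)
E
```

```text
[308.30135522 118.24880127]
[ 276   95   60   60 1795] [303. 122.] [ 0.5045 -0.0359  0.157 ]
from [0.499 0.05  0.281] yaw -94.0 tool d [ 0.0855 -0.0114  0.0806]
[   21   284   596   196 60467] [318. 416.] [0.5117 0.2242 0.157 ]
from [0.499 0.05  0.281] yaw -94.0 tool d [-0.1746 -0.0006  0.0803]
[  22  350   44   36 1153] [ 44. 367.] [0.7513 0.1535 0.157 ]
from [0.499 0.05  0.281] yaw -94.0 tool d [-0.1205 -0.2445  0.08  ]
```

Request:
servo_tool(
  series=[
    {"fingers": 0, "delta_pos": [0.0428, -0.0057, 0], "delta_rot": [0, 0, 0]},
    {"fingers": 0, "delta_pos": [0.0427, -0.0057, 0], "delta_rot": [0, 0, 0]},
    {"fingers": 0, "delta_pos": [0, 0, 0.04], "delta_rot": [0, 0, 0]},
    {"fingers": 0, "delta_pos": [0, 0, 0.04], "delta_rot": [0, 0, 0]},
    {"fingers": 0, "delta_pos": [0, 0, 0.015], "delta_rot": [0, 0, 0]},
    {"fingers": 0, "delta_pos": [0, 0, 0], "delta_rot": [0, 0, 0]},
    {"fingers": 0, "delta_pos": [0, 0, 0], "delta_rot": [0, 0, 0]},
    {"fingers": 0, "delta_pos": [0, 0, 0], "delta_rot": [0, 0, 0]},
  ],
)

```text
t: 50.6
position: [0.5058, -0.0359, 0.189]
orientation: [-179.8, 0.0, -94.0]
wrist_force: [0.0, -0.1, 0.8]
width: -0.0
grasp_force: 0.0
```

Request:
servo_tool(
  series=[
    {"fingers": 0, "delta_pos": [0, 0, 0.01], "delta_rot": [0, 0, 0]},
    {"fingers": 0, "delta_pos": [0, 0, 0.01], "delta_rot": [0, 0, 0]},
    {"fingers": 0, "delta_pos": [0, 0, 0.01], "delta_rot": [0, 0, 0]},
    {"fingers": 0, "delta_pos": [0, 0, 0.01], "delta_rot": [0, 0, 0]},
    {"fingers": 0, "delta_pos": [0, 0, 0.006], "delta_rot": [0, 0, 0]},
    {"fingers": 0, "delta_pos": [0, 0, 0], "delta_rot": [0, 0, 0]},
    {"fingers": 0, "delta_pos": [0, 0, 0], "delta_rot": [0, 0, 0]},
  ],
)

```text
t: 51.3
position: [0.5061, -0.0356, 0.1427]
orientation: [-179.7, 0.0, -93.9]
wrist_force: [-0.8, 1.3, 10.8]
width: -0.001
grasp_force: 5.6
```

Request:
servo_tool(
  series=[
    {"fingers": 0, "delta_pos": [0, 0, 0.003], "delta_rot": [0, 0, 0]},
    {"fingers": 0, "delta_pos": [0, 0, 0.002], "delta_rot": [0, 0, 0]},
    {"fingers": 0, "delta_pos": [0, 0, 0.001], "delta_rot": [0, 0, 0]},
    {"fingers": 0, "delta_pos": [0, 0, 0], "delta_rot": [0, 0, 0]},
    {"fingers": 0, "delta_pos": [0, 0, 0], "delta_rot": [0, 0, 0]},
  ],
)

```text
t: 51.8
position: [0.5064, -0.0357, 0.139]
orientation: [-179.7, 0.0, -93.9]
wrist_force: [-6.8, 3.2, 21.1]
width: 0.002
grasp_force: 10.4
```

Force has risen past 12 N, so it's at the stop. Hold, then check the batch.

Request:
servo_tool(
  series=[
    {"fingers": 0, "delta_pos": [0, 0, 0], "delta_rot": [0, 0, 0]},
    {"fingers": 0, "delta_pos": [0, 0, 0], "delta_rot": [0, 0, 0]},
    {"fingers": 0, "delta_pos": [0, 0, 0], "delta_rot": [0, 0, 0]},
    {"fingers": 0, "delta_pos": [0, 0, 0], "delta_rot": [0, 0, 0]},
    {"fingers": 0, "delta_pos": [0, 0, 0], "delta_rot": [0, 0, 0]},
    {"fingers": 0, "delta_pos": [0, 0, 0], "delta_rot": [0, 0, 0]},
    {"fingers": 0, "delta_pos": [0, 0, 0], "delta_rot": [0, 0, 0]},
    {"fingers": 0, "delta_pos": [0, 0, 0], "delta_rot": [0, 0, 0]},
    {"fingers": 0, "delta_pos": [0, 0, 0], "delta_rot": [0, 0, 0]},
    {"fingers": 0, "delta_pos": [0, 0, 0], "delta_rot": [0, 0, 0]},
    {"fingers": 0, "delta_pos": [0, 0, 0], "delta_rot": [0, 0, 0]},
    {"fingers": 0, "delta_pos": [0, 0, 0], "delta_rot": [0, 0, 0]},
    {"fingers": 0, "delta_pos": [0, 0, 0], "delta_rot": [0, 0, 0]},
    {"fingers": 0, "delta_pos": [0, 0, 0], "delta_rot": [0, 0, 0]},
    {"fingers": 0, "delta_pos": [0, 0, 0], "delta_rot": [0, 0, 0]},
  ],
)

```text
t: 53.3
position: [0.5064, -0.0357, 0.139]
orientation: [-179.6, 0.0, -93.9]
wrist_force: [-6.5, 2.7, 21.7]
width: -0.0
grasp_force: 10.4
```

```bash
python3 - <<'E'
from h import *
s=capture('scene')[:,:,::-1]
cv2.imwrite('pics/s3.png',cv2.resize(s[185:335,190:390],(800,600),interpolation=cv2.INTER_CUBIC))
E
```

```text
(no output)
```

View pics/s3.png

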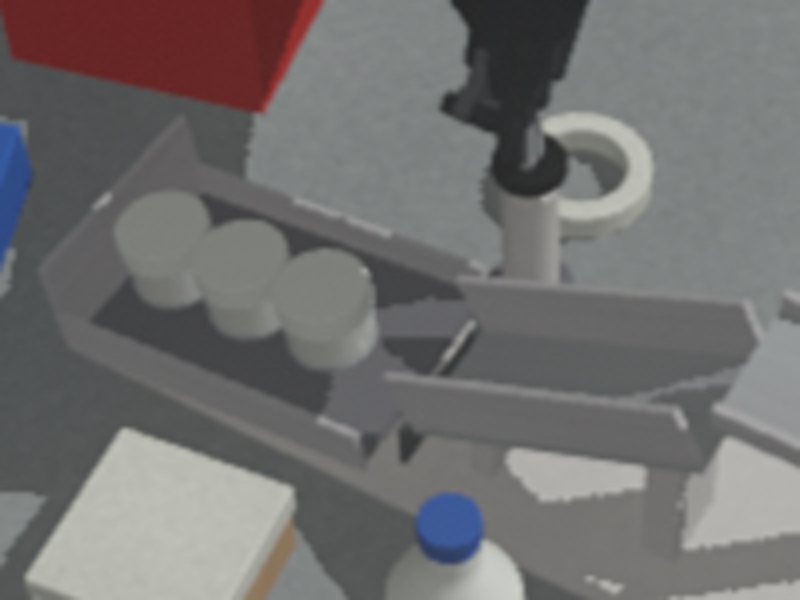

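All three pots stand in the tray, at (165,240), (243,275) and (325,305), clear of the gate. Raise the tool and hand in.

Request:
servo_tool(
  series=[
    {"fingers": 0, "delta_pos": [0, 0, -0.015], "delta_rot": [0, 0, 0]},
    {"fingers": 0, "delta_pos": [0, 0, -0.015], "delta_rot": [0, 0, 0]},
    {"fingers": 0, "delta_pos": [0, 0, -0.015], "delta_rot": [0, 0, 0]},
    {"fingers": 0, "delta_pos": [0, 0, -0.04], "delta_rot": [0, 0, 0]},
    {"fingers": 0, "delta_pos": [0, 0, -0.04], "delta_rot": [0, 0, 0]},
    {"fingers": 0, "delta_pos": [0, 0, 0], "delta_rot": [0, 0, 0]},
    {"fingers": 0, "delta_pos": [0, 0, 0], "delta_rot": [0, 0, 0]},
    {"fingers": 0, "delta_pos": [0, 0, 0], "delta_rot": [0, 0, 0]},
    {"fingers": 0, "delta_pos": [0, 0, 0], "delta_rot": [0, 0, 0]},
  ],
)

```text
t: 54.25
position: [0.5044, -0.0359, 0.2577]
orientation: [179.8, -0.0, -94.0]
wrist_force: [-0.0, 0.3, -0.4]
width: -0.0
grasp_force: 0.0
```

```bash
python3 -c "
from h import *
print(hand_in())"
```

```text
the job is handed in; nothing more can be done
None
```

I handed the job in at about 54 s: all five foam offcuts are in the bin, all three pots went over the rocker and were released together into the tray, and the tool was lifted clear of the plunger; no verdict came back, and I took no picture after that lift.

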